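# Load the key tray, slide it into its slotted case and snap the cover shut

### The job

Put away the loose things lying by the tray: every door key goes into the tray compartment next to the orange grip, the padlock, the pocket torch and the tape measure (whichever are there) into the compartment farther from the grip. When everything lies in its place, and only then, slide the loaded tray into the slots of the wooden case until it is fully home, and then press the blue cover down until its catch snaps and holds it shut. Leave the dish, the shoehorn and the glasses case where they are, and do not tip the tray.

Things in the scene. Friction and masses are not known exactly. Their poses are not given: they have to be found in the camera images.
- holder: fixed wooden case, 250 (x) x 180 (y) x 48 mm, open at the front (-y) and, with the cover up, on top; no floor, so the tray slides on the shelf top. Origin: centre of its footprint at shelf height; +y points in from the mouth, z up. Inner face of the back wall (the tray's stop) at y = +84 mm: the tray is fully home with its origin at x = 0, y = -1 mm here, turned as the case is.
- cover (a joint): angle (rad) of the blue cover, hinged on the case's back edge: 0 shut, grows as the front edge rises; starts about 1. A weak spring reopens it if let go early. Below 0.09 a spring catch resists (about 7 N at the white mark); past 0.04 it snaps and holds it at 0 to 0.015. Plate 262 x 182 x 6 mm; a 120 mm wide lip under the front edge, 22 mm deep, drops just in front of a tray that is fully home.
- holder_mouth (a point): middle of the case's open front at shelf height (case y = -90 mm; axes as the case). Inside width 234 mm between 8 mm walls. A rail on each wall stands in to x = +-107.5 mm, 22 to 28 mm above the shelf; the tray's runners pass under the rails. Flared guides 28 mm high widen the mouth and reach 20 mm out from it.
- cover_press (a point): the white mark on the cover's upper face, 17 mm from its front edge, mid-width: where to press. On the shut cover it lies 56 mm above the shelf. Its z axis is the outward normal of the cover's upper face, its y axis points to the hinge.
- cover_hinge (a point): a point on the cover's hinge axis, mid-width, 50 mm above the shelf; the press mark lies 165 mm from it along the cover and 6 mm above the cover's underside plane, which contains the axis.
- tray: grey plastic tray, loose on the shelf top. Origin: centre of the underside of its box; +y points away from its orange grip, towards the case. Box 208 (x) x 170 (y) x 36 mm, walls and floor 4 mm; side runners to x = +-113 mm, 12 to 18 mm high. A dividing wall along x at y = 0, 4 mm thick, top at 30 mm, makes two compartments of 200 (x) x 79 mm (y). About 450 g.
- tray_fin (a point): the tray's orange grip: upright fin 12 mm thick (x), 40 mm long (y), top 50 mm above the shelf, on a foot 30 mm wide (x) and 14 mm high that joins it to the box (18 mm gap between fin and box). Point: middle of the fin, 32 mm above the shelf, at tray x = 0, y = -123 mm; axes as the tray. Take the 12 mm between the fingers from above, tips above the foot.
- near_well (a point): centre of the floor (4 mm above the shelf) of the compartment next to the grip, for keys: tray y = -41.5 mm; axes as the tray.
- far_well (a point): centre of the floor of the compartment farther from the grip, for padlock, torch and tape measure: tray y = +41.5 mm; axes as the tray.
- key_red: door key with a red plastic fob, lying flat. Origin: centre of the fob's underside. Fob 36 (x) x 24 (y) x 14 mm (z, up); the steel blade (9 wide, 3 thick, resting on the surface) runs from the fob to 44 mm along +x. Grip the fob across its 24 mm width. 40 g. May be absent.
- key_green: door key with a green plastic fob, lying flat. Origin: centre of the fob's underside. Fob 36 (x) x 24 (y) x 14 mm (z, up); the steel blade (9 wide, 3 thick, resting on the surface) runs from the fob to 44 mm along +x. Grip the fob across its 24 mm width. 40 g. May be absent.
- key_yellow: door key with a yellow plastic fob, lying flat. Origin: centre of the fob's underside. Fob 36 (x) x 24 (y) x 14 mm (z, up); the steel blade (9 wide, 3 thick, resting on the surface) runs from the fob to 44 mm along +x. Grip the fob across its 24 mm width. 40 g. May be absent.
- padlock: brass padlock lying flat. Origin: centre of the underside of its brass body, 34 (x) x 28 (y) x 18 mm (z, up); the steel shackle reaches 40 mm along +x. Grip the body across its 28 mm width. 110 g. May be absent.
- torch: flat black pocket torch with a red head, lying flat. Origin: underside, on the middle of the width; black body from x = -19 to +27 mm, 22 mm wide (y), 18 mm high (z); the red head to x = +38 mm is 25 mm wide. Grip across the width. 60 g. May be absent.
- tape_measure: blue tape measure lying flat. Origin: centre of its underside. 44 (x) x 26 (y) x 22 mm (z, up); a small steel end hook to x = +26 mm. Grip across the 26 mm. 120 g. May be absent.
- dish: white ceramic key dish, 110 mm across, 35 mm high; leave alone.
- shoehorn: black plastic shoehorn, about 220 mm long, lying along its x; leave alone.
- glasses_case: blue glasses case, shut, 157 (x) x 62 x 42 mm; leave alone.

How it is judged (in metres and radians):
On the way, in this order (a step that is already met when the one before it is completed fails the run):
1. everything lies in its compartment while the tray is still outside the case (x of key_red in the frame of near_well between -0.098 and 0.098 m and y of key_red in the frame of near_well between -0.036 and 0.036 m and z of key_red in the frame of near_well between -0.006 and 0.022 m and x of key_green in the frame of near_well between -0.098 and 0.098 m and y of key_green in the frame of near_well between -0.036 and 0.036 m and z of key_green in the frame of near_well between -0.006 and 0.022 m and x of key_yellow in the frame of near_well between -0.098 and 0.098 m and y of key_yellow in the frame of near_well between -0.036 and 0.036 m and z of key_yellow in the frame of near_well between -0.006 and 0.022 m and x of padlock in the frame of far_well between -0.098 and 0.098 m and y of padlock in the frame of far_well between -0.036 and 0.036 m and z of padlock in the frame of far_well between -0.006 and 0.022 m and x of torch in the frame of far_well between -0.098 and 0.098 m and y of torch in the frame of far_well between -0.036 and 0.036 m and z of torch in the frame of far_well between -0.006 and 0.022 m and x of tape_measure in the frame of far_well between -0.098 and 0.098 m and y of tape_measure in the frame of far_well between -0.036 and 0.036 m and z of tape_measure in the frame of far_well between -0.006 and 0.022 m and y of tray in the frame of holder below -0.05 m), for 0.2 s.
2. the loaded tray is fully home in the slots, the cover still open (x of key_red in the frame of near_well between -0.098 and 0.098 m and y of key_red in the frame of near_well between -0.036 and 0.036 m and z of key_red in the frame of near_well between -0.006 and 0.022 m and x of key_green in the frame of near_well between -0.098 and 0.098 m and y of key_green in the frame of near_well between -0.036 and 0.036 m and z of key_green in the frame of near_well between -0.006 and 0.022 m and x of key_yellow in the frame of near_well between -0.098 and 0.098 m and y of key_yellow in the frame of near_well between -0.036 and 0.036 m and z of key_yellow in the frame of near_well between -0.006 and 0.022 m and x of padlock in the frame of far_well between -0.098 and 0.098 m and y of padlock in the frame of far_well between -0.036 and 0.036 m and z of padlock in the frame of far_well between -0.006 and 0.022 m and x of torch in the frame of far_well between -0.098 and 0.098 m and y of torch in the frame of far_well between -0.036 and 0.036 m and z of torch in the frame of far_well between -0.006 and 0.022 m and x of tape_measure in the frame of far_well between -0.098 and 0.098 m and y of tape_measure in the frame of far_well between -0.036 and 0.036 m and z of tape_measure in the frame of far_well between -0.006 and 0.022 m and y of tray in the frame of holder above -0.0065 m and x of tray in the frame of holder between -0.006 and 0.006 m and angle between the y axis of tray and the y axis of holder, either way round below 0.05 rad and angle between tray's own z axis and vertical below 0.05 rad and value of joint cover above 0.3 rad), for 0.2 s.
3. the cover is caught shut (value of joint cover below 0.025 rad), for 0.3 s.
At the end, for the whole second after the job is handed in: Each key present lies in the compartment by the grip, padlock, torch and tape in the other (origin at most 22 mm above its floor); tray within 5 mm of fully home, 6 mm sideways, 0.05 rad square and level; cover caught below 0.025 rad; all at rest (x of key_red in the frame of near_well between -0.098 and 0.098 m and y of key_red in the frame of near_well between -0.036 and 0.036 m and z of key_red in the frame of near_well between -0.006 and 0.022 m and x of key_green in the frame of near_well between -0.098 and 0.098 m and y of key_green in the frame of near_well between -0.036 and 0.036 m and z of key_green in the frame of near_well between -0.006 and 0.022 m and x of key_yellow in the frame of near_well between -0.098 and 0.098 m and y of key_yellow in the frame of near_well between -0.036 and 0.036 m and z of key_yellow in the frame of near_well between -0.006 and 0.022 m and x of padlock in the frame of far_well between -0.098 and 0.098 m and y of padlock in the frame of far_well between -0.036 and 0.036 m and z of padlock in the frame of far_well between -0.006 and 0.022 m and x of torch in the frame of far_well between -0.098 and 0.098 m and y of torch in the frame of far_well between -0.036 and 0.036 m and z of torch in the frame of far_well between -0.006 and 0.022 m and x of tape_measure in the frame of far_well between -0.098 and 0.098 m and y of tape_measure in the frame of far_well between -0.036 and 0.036 m and z of tape_measure in the frame of far_well between -0.006 and 0.022 m and y of tray in the frame of holder above -0.0065 m and x of tray in the frame of holder between -0.006 and 0.006 m and angle between the y axis of tray and the y axis of holder, either way round below 0.05 rad and angle between tray's own z axis and vertical below 0.05 rad and value of joint cover below 0.025 rad and velocity of joint cover below 0.05 rad/s and linear speed of tray below 0.02 m/s); the robot touches nothing.
It fails at once if the dish is moved by more than 30 mm (distance of dish from where it was at the start of the episode above 0.03 m).
It fails at once if the shoehorn is moved by more than 30 mm (distance of shoehorn from where it was at the start of the episode above 0.03 m).
It fails at once if the glasses case is moved by more than 30 mm (distance of glasses_case from where it was at the start of the episode above 0.03 m).
It fails at once if the tray is tipped by more than 0.5 rad (angle between tray's own z axis and vertical above 0.5 rad).
Of key_red, key_green, key_yellow, padlock, torch, tape_measure only 4 to 6 are there at a start; the rules pass over those that are not, and their reading is None.
At some moment in a run one of key_red, key_green, key_yellow, padlock, torch, tape_measure may be knocked a few centimetres aside while the robot is not near it.
Once in a run the grip may slacken for a moment while it holds something.
It also fails if it takes over 210 s, if anything falls off the work surface, if the arm or the gripper's body presses on something with over 40 N, if the wrist force passes 120 N, or if a joint passes its speed limit or range.

### The arm

A 7-joint arm with a two-finger parallel gripper is mounted at the origin on the work surface. World frame = base frame: x ahead of the robot, y to its left, z up, the work surface at z = 0. Lengths are in mm, angles in rad, forces in N, time in s.
With the tool pointing down it reaches from about 425 to 825 mm from the base axis. Payload 3.6 kg.
Tool frame: the origin (TCP) lies on the centre line of the jaws, within the pads' length; the fingertips stand robot.tip_extent ahead of it and the grasp point (between the pads) lies 5 mm behind it (robot.tip_extent is the distance from the TCP to the fingertips, in mm); z points along the fingers, y is the line along which they close (so a half turn about z gives the same grasp; the last joint's range is limited). The gripper opens to 85 mm and grips with 20 to 120 N. Pads are 22 mm wide; open, the fingers measure 114 mm over their backs; the gripper's body (76 mm by 85 mm) begins 54 mm behind the grasp point. The pads swing forward as they close: fully open they stand 13 mm farther back than shut.
Start: joints at [1.081, 0.615, -0.013, 1.423, 0.008, 1.103, -0.04], TCP at [290.784, -581.298, 221.397] pointing down, gripper open.
Joint ranges: [-3.12, 3.12], [-0.3, 2.06], [-1.34, 1.32], [0.26, 2.42], [-1.36, 4.5], [0.01, 1.98], [-2.84, 2.84]. Speed limits (rad/s): [2.79, 2.79, 3.14, 3.14, 3.14, 3.14, 3.14].

### API

Orientations are given as a rotation vector (axis times angle).
In Python, from station import readout, viewer, finish_job, robot gives the robot as it stands.
- The arm moves only by the tool servo_tool, never from a script. Its arguments are lists of equal length, an entry for each row: "travel": the shift along the tool's x, y, z in mm, a list of three; "turn": the turn about the tool's z in rad; "grip": the opening, from 0 (shut) to 1 (fully open). A call has 1 to 12 rows; each row is the pose to reach, as a shift and turn from the pose commanded when the call began, along the tool's axes at that moment; what a row does not reach only later rows make up. A row lasts 1/8 s, in which the tool goes at most 62.5 mm and 10.7 degrees, less where a joint would pass 70% of its speed; a pose out of reach is approached as far as the arm can. A call with a gripper value outside its range is refused whole. The fingers move at their own pace and stop on an object; "grip_force" is the grip in N (left out, the last holds). Time passes only in rows, so rows that repeat a pose let the fingers close. It gives the time, the measured TCP pose, the force, the opening and the grip force at its end, in the units of the state.
- readout.sense(): the state, without advancing time (a new reading comes with each control period).
- viewer.camera(name): name is "scene" or "top" or "wrist"; returns the picture (420x560x3 uint8, red, green, blue); there is no depth.
- viewer.camera_params(name): a dict with "intrinsics" (3x3 intrinsics, pixels), "R" (3x3) and "t" (3): a world point X has camera coordinates R X + t; the wrist camera has in their place "T_tool_cam" (4x4, takes a point from camera to tool coordinates, whose origin is the TCP and whose axes are the flange's). Camera axes: x right, y down, z forward; pixel columns grow to the right and rows downward; lengths in mm; the calibration is good to about 2 mm. A picture is of the moment at which its call begins: read the wrist's pose just before it. camera_params takes no time and is no camera call.
- finish_job(): hands the job in; it is judged then, once.
The state is a dict: "t": time; "joint_positions": joint angles; "joint_velocities": joint speeds; "effort": joint torques, N m; "tcp_pos": TCP position; "orientation": TCP orientation; "ft_force": force on the tool from outside, world axes, zero at the start; "torque": the same for the moment, N m; "opening": finger opening in mm; "gripper_force": force on a finger pad.
Only numpy, scipy, OpenCV 4.12 (cv2) and the standard library are available. Lean on these libraries where they do the work, as an engineer would, in place of code of your own. Each camera call takes 0.05 s, during which the arm holds its last target. There are 200 camera calls.

## Working session

There is one attempt and no reset: what is moved stays moved. The work goes in short steps, Python scripts to look and compute and a tool call to move; the robot and the scene stay as the last step left them, time stands still between calls to the robot, and variables do not carry over. Pictures are saved under pics/ and viewed, at most 14 in all, crops included, and the job is handed in when it is done.

Besides the shell and the picture viewer there is one more tool, called after "Request:" by a JSON object that holds its "api" and its "payload", one argument or row to a line. servo_tool: Moves the arm, as the interface text tells. Its arguments: {"type":"object","properties":{"travel":{"type":"array"},"turn":{"type":"array"},"grip":{"type":"array"},"grip_force":{"type":"number"}},"required":["travel","turn","grip"]}

```bash
mkdir -p pics
python3 - <<'E'
from station import readout, viewer, robot
import cv2,numpy as np
s=readout.sense();print(s, robot.tip_extent)
for n in("top","scene","wrist"):
    im=viewer.camera(n);cv2.imwrite(f"pics/{n}0.png",im[:,:,::-1]);p=viewer.camera_params(n);print(n,{k:np.round(v,3).tolist() for k,v in p.items()})
E
ls
```

```text
{'t': 0.0, 'joint_positions': array([ 1.08049233,  0.61594164, -0.01260983,  1.42490836,  0.00813429,
        1.10340154, -0.04040914]), 'joint_velocities': array([ 3.20549004e-04,  5.62873845e-05, -1.46063916e-03, -5.11928086e-04,
        5.98688892e-04,  6.22224815e-04,  1.90803412e-04]), 'effort': array([ 4.72657723e-05, -4.69214272e+01,  2.59137126e-01, -1.71035886e+01,
        9.97694180e-03,  9.76772950e-03,  3.00976374e-06]), 'tcp_pos': array([ 290.41986619, -580.6230127 ,  220.22052615]), 'orientation': array([-3.05501776e+00, -7.21553085e-01,  1.05164836e-03]), 'ft_force': array([ 0.53278545, -0.24186723, -0.56271813]), 'torque': array([-0.03140598, -0.00818625,  0.01759746]), 'gripper_force': 0.0, 'opening': 85.75892520881042} 14.0
top {'intrinsics': [[453.464, 0.0, 274.374], [0.0, 453.464, 209.599], [0.0, 0.0, 1.0]], 'R': [[-0.007, -1.0, -0.018], [-0.985, 0.01, -0.174], [0.174, 0.016, -0.985]], 't': [62.115, 629.802, 1374.48]}
scene {'intrinsics': [[408.246, 0.0, 271.752], [0.0, 408.246, 214.986], [0.0, 0.0, 1.0]], 'R': [[0.808, 0.588, 0.022], [0.399, -0.521, -0.755], [-0.433, 0.619, -0.656]], 't': [-538.449, -182.177, 1233.621]}
wrist {'intrinsics': [[370.597, 0.0, 275.019], [0.0, 370.597, 209.257], [0.0, 0.0, 1.0]], 'T_tool_cam': [[0.001, -0.959, -0.282, 70.885], [1.0, 0.0, 0.002, 0.106], [-0.001, -0.282, 0.959, -152.498], [0.0, 0.0, 0.0, 1.0]]}
pics
```

View pics/top0.png

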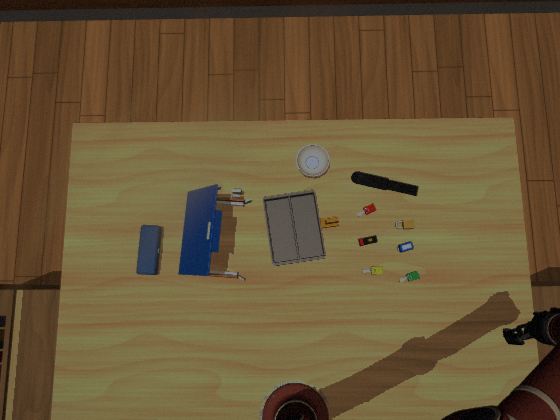

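View pics/scene0.png

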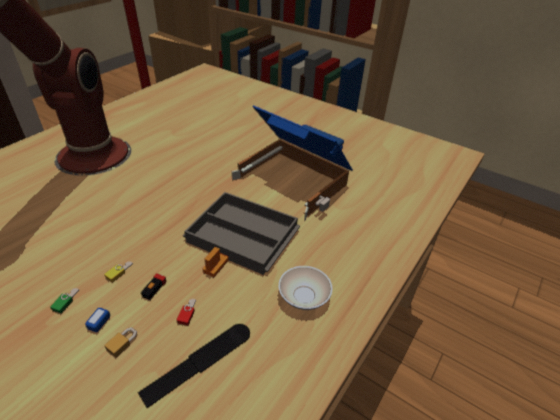

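The top view shows all six things: red key (369,210), padlock (405,225), torch (368,241), tape (405,247), yellow key (374,271) and green key (412,277). It also shows the tray at (294,228), the grip at (330,222) and the open case at (215,235). The dish is at (313,160), the shoehorn at (385,184) and the glasses case at (149,250).

```bash
cat > h.py <<'E'
import numpy as np,cv2
from scipy.spatial.transform import Rotation as Ro
from station import readout, viewer
def cam(n,s=None):
    p=viewer.camera_params(n);K=np.array(p["intrinsics"])
    if n=="wrist":
        s=s or readout.sense();T=np.eye(4);T[:3,:3]=Ro.from_rotvec(s["orientation"]).as_matrix();T[:3,3]=s["tcp_pos"]
        C=T@np.array(p["T_tool_cam"]);return K,C[:3,:3],C[:3,3]   # cam->world
    R=np.array(p["R"]);return K,R.T,-R.T@np.array(p["t"])
def ray(c,uv):
    K,R,o=c;uv=np.atleast_2d(uv).astype(float)
    return o,(R@np.linalg.inv(K)@np.c_[uv,np.ones(len(uv))].T).T
def plane(c,uv,z):
    o,d=ray(c,uv);return o+d*((z-o[2])/d[:,2])[:,None]
def tri(cs,uvs):
    A=0;b=0
    for c,u in zip(cs,uvs):
        o,d=ray(c,u);d=d[0]/np.linalg.norm(d[0]);P=np.eye(3)-np.outer(d,d);A=A+P;b=b+P@o
    X=np.linalg.solve(A,b)
    return X
HSV=dict(red=((0,150,90),(8,255,255)),green=((50,120,40),(75,255,255)),yellow=((26,170,90),(34,255,255)),blue=((100,120,60),(120,255,255)),orange=((9,190,120),(17,255,255)))
def shot(n,name=None):
    s=readout.sense();im=viewer.camera(n)
    if name: cv2.imwrite(f"pics/{name}.png",im[:,:,::-1])
    return im,cam(n,s)
def tool(s=None):
    s=s or readout.sense();return Ro.from_rotvec(s["orientation"]).as_matrix(),s["tcp_pos"]
def go(X,yaw=None):
    """shift in tool axes from measured pose to X; yaw = wanted world direction (rad) of closing line y, returns turn"""
    R,p=tool();d=R.T@(np.array(X)-p);t=None
    if yaw is not None:
        cur=np.arctan2(R[1,1],R[0,1]);t=-(yaw-cur);t=(t+np.pi/2)%np.pi-np.pi/2
    return d.round(1),t
E
python3 - <<'E'
from h import *
c=cam("top")
for n,u in dict(red=(369,210),padlock=(405,225),torch=(368,241),tape=(405,247),yellow=(374,271),green=(412,277),tray=(294,228),grip=(330,222),case=(225,235),dish=(313,160)).items(): print(n,plane(c,u,10).round()[0])
print(tool())
X=[560,-330,330]; print(go(X,0), go(X,np.pi/2))
E
```

```text
red [ 634. -249.   10.]
padlock [ 584. -363.   10.]
torch [ 533. -242.   10.]
tape [ 513. -359.   10.]
yellow [ 438. -257.   10.]
green [ 418. -375.   10.]
tray [577.  -6.  10.]
grip [ 596. -122.   10.]
case [557. 218.  10.]
dish [804. -72.  10.]
(array([[ 8.94317717e-01,  4.47431580e-01, -8.95243054e-04],
       [ 4.47432475e-01, -8.94316041e-01,  1.73193160e-03],
       [-2.57093303e-05, -1.94945793e-03, -9.99998099e-01]]), array([ 290.53052015, -580.79239054,  220.50562742]))
(array([ 353.2, -103.9, -109.3]), np.float64(-1.1069040379814368)) (array([ 353.2, -103.9, -109.3]), np.float64(0.4638922888134598))
```

View pics/wrist0.png

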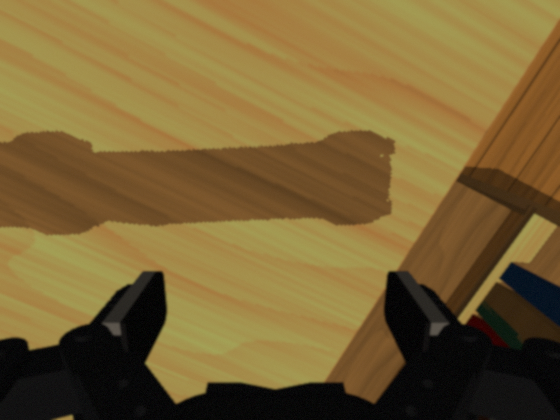

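The wrist view shows only bare table and the fingers. I'll hover over the loose things and take a stereo pair there.

Request:
{"api": "servo_tool", "payload": {
  "travel": [
    [304, -95, -80],
    [304, -95, -80],
    [304, -95, -80],
    [304, -95, -80],
    [304, -95, -80],
    [304, -95, -80],
    [304, -95, -80],
    [304, -95, -80]
  ],
  "turn": [0.464, 0.464, 0.464, 0.464, 0.464, 0.464, 0.464, 0.464],
  "grip": [1, 1, 1, 1, 1, 1, 1, 1]
}}

```text
t: 1.15
tcp_pos: [517.8, -362.7, 300.7]
orientation: [3.141, -0.007, -0.004]
ft_force: [-0.4, -0.8, -0.2]
opening: 85.6
gripper_force: 0.0
```

Run:
```python
from h import *
import pickle
im,c=shot("wrist","w1");pickle.dump((im,c),open("w1.pkl","wb"));s=readout.sense();print(s['t'],tool(s))
```

```text
1.2 (array([[ 9.99986277e-01, -4.71091461e-03, -2.29193320e-03],
       [-4.71269251e-03, -9.99988598e-01, -7.70938836e-04],
       [-2.28827524e-03,  7.81729433e-04, -9.99997076e-01]]), array([ 517.78233966, -362.76900363,  300.82381847]))
```

Request:
{"api": "servo_tool", "payload": {
  "travel": [
    [0, -100, 0],
    [0, -100, 0],
    [0, -100, 0],
    [0, -100, 0]
  ],
  "turn": [0, 0, 0, 0],
  "grip": [1, 1, 1, 1]
}}

```text
t: 1.7
tcp_pos: [518.9, -262.7, 301.4]
orientation: [3.14, -0.006, -0.001]
ft_force: [0.5, -1.7, 0.4]
opening: 85.4
gripper_force: 0.0
```

Run:
```python
from h import *
import pickle
im,c=shot("wrist","w2");pickle.dump((im,c),open("w2.pkl","wb"));s=readout.sense();print(s['t'],tool(s))
```

```text
1.75 (array([[ 9.99989827e-01, -4.44144424e-03, -7.87377150e-04],
       [-4.44263283e-03, -9.99988985e-01, -1.51429682e-03],
       [-7.80642812e-04,  1.51777945e-03, -9.99998543e-01]]), array([ 518.99113891, -263.06292405,  301.3099729 ]))
```

View pics/w2.png

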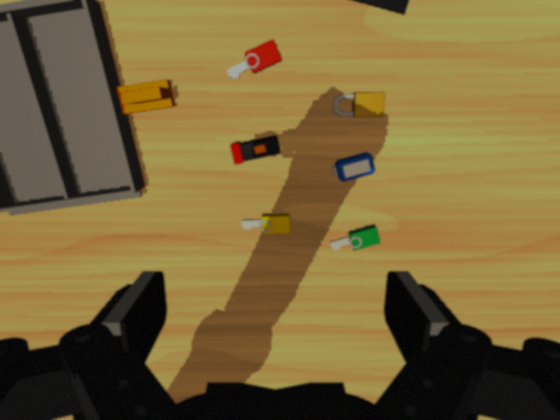

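The wrist view shows the red key fob (264,56), padlock body (370,104), torch (257,149), tape (355,166), yellow fob (276,224), green fob (364,238) and grip (146,96). The tray is on the left, and all the blades point left.

Run:
```python
from h import *
import pickle
im,c=pickle.load(open("w2.pkl","rb"));h=cv2.cvtColor(im,cv2.COLOR_RGB2HSV)
for u,v in [(264,56),(268,60),(370,104),(378,98),(360,108),(270,147),(237,153),(355,158),(345,175),(283,224),(268,224),(364,240),(372,234),(146,96),(165,90),(210,100),(300,200),(400,150),(250,330)]: print((u,v),h[v,u])
```

```text
(264, 56) [  3 241 168]
(268, 60) [  4 249 169]
(370, 104) [ 22 220 166]
(378, 98) [ 22 218 166]
(360, 108) [ 20 233 106]
(270, 147) [140  55  14]
(237, 153) [  1 255 166]
(355, 158) [106 239  65]
(345, 175) [ 17  17 106]
(283, 224) [ 23 255 130]
(268, 224) [ 22 224 124]
(364, 240) [ 67 224 124]
(372, 234) [ 67 232 123]
(146, 96) [ 21 255 166]
(165, 90) [ 13 251  58]
(210, 100) [ 21 144 165]
(300, 200) [ 15 159 111]
(400, 150) [ 26 130 165]
(250, 330) [ 16 170 102]
```

```bash
cat >> h.py <<'E'
NAMES=("red","green","yellow","padlock","tape","torch")
H={"red":14,"green":14,"yellow":14,"padlock":18,"tape":22,"torch":18}
def masks(im):
    h=cv2.cvtColor(im,cv2.COLOR_RGB2HSV);a,s,v=[h[:,:,i].astype(int) for i in range(3)]
    sat=(s>192)
    return {"red":sat&((a<9)|(a>172))&(v>50),"green":sat&(a>50)&(a<85)&(v>40),"yellow":sat&(a>16)&(a<32)&(v>60),"padlock":sat&(a>16)&(a<32)&(v>60),
      "tape":(s>130)&(a>95)&(a<125)&(v>25),"torch":(v<34)|(sat&((a<9)|(a>172))&(v>50))}
def rects(im,n,lo=250,hi=1600):
    m=masks(im)[n].astype(np.uint8)
    m=cv2.morphologyEx(m,cv2.MORPH_OPEN,np.ones((3,3)))
    cs,_=cv2.findContours(m,cv2.RETR_EXTERNAL,cv2.CHAIN_APPROX_NONE)
    out=[]
    for k in cs:
        r=cv2.minAreaRect(k);w,l=sorted(r[1])
        if lo<w*l<hi and l<75: out.append((r[0],w,l,cv2.boxPoints(r)))
    return out
E
python3 - <<'E'
from h import *
import pickle
for f in("w1","w2"):
    im,c=pickle.load(open(f+".pkl","rb"))
    for n in NAMES:
        for (u,v),w,l,b in rects(im,n): print(f,n,round(u,1),round(v,1),round(w,1),round(l,1),plane(c,(u,v),H[n])[0].round(1))
E
```

```text
w1 red 173.1 54.5 23.7 31.6 [ 637.2 -252.4   14. ]
w1 green 286.4 236.4 16.1 24.2 [ 423.6 -378.    14. ]
w1 yellow 196.9 223.0 19.8 29.0 [ 441.9 -266.2   14. ]
w1 yellow 281.0 103.0 24.0 28.0 [ 585.5 -371.1   14. ]
w1 padlock 196.9 223.0 19.8 29.0 [ 443.2 -267.1   18. ]
w1 padlock 281.0 103.0 24.0 28.0 [ 585.6 -371.    18. ]
w1 tape 271.1 165.1 19.0 34.5 [ 515.8 -359.3   22. ]
w1 torch 159.8 151.1 20.1 26.8 [ 532.1 -229.4   18. ]
w1 torch 186.2 144.4 15.7 16.7 [ 539.7 -260.7   18. ]
w1 torch 173.1 54.5 23.7 31.6 [ 636.8 -253.4   18. ]
w1 torch 295.5 4.5 9.0 37.0 [ 685.2 -386.1   18. ]
w2 red 263.1 55.7 22.3 31.4 [ 637.4 -251.5   14. ]
w2 green 365.5 236.6 16.4 22.5 [ 424.4 -378.5   14. ]
w2 yellow 276.3 223.6 20.6 28.0 [ 442.1 -265.6   14. ]
w2 yellow 368.5 104.5 23.0 29.0 [ 585.2 -371.3   14. ]
w2 yellow 144.7 96.1 28.8 50.3 [ 595.1 -116.7   14. ]
w2 padlock 276.3 223.6 20.6 28.0 [ 443.4 -265.6   18. ]
w2 padlock 368.5 104.5 23.0 29.0 [ 585.3 -370.3   18. ]
w2 padlock 144.7 96.1 28.8 50.3 [ 595.1 -118.    18. ]
w2 tape 351.1 161.8 17.3 37.0 [ 520.8 -353.3   22. ]
w2 torch 7.0 187.0 14.0 40.0 [491.2  57.9  18. ]
w2 torch 242.5 151.4 20.1 20.8 [ 532.9 -226.2   18. ]
w2 torch 264.2 146.6 16.9 26.9 [ 538.4 -251.7   18. ]
w2 torch 263.1 55.7 22.3 31.4 [ 637.  -251.6   18. ]
w2 torch 384.0 5.5 11.0 44.0 [ 685.9 -379.9   18. ]
```

```bash
cat >> h.py <<'E'
def item(im,c,n,seed,rad=45):
    """world min-area rectangle of the item's top face near seed -> centre, angle(long axis, +y half), w, l, centroid px"""
    m=cv2.morphologyEx(masks(im)[n].astype(np.uint8),cv2.MORPH_OPEN,np.ones((3,3)))
    v,u=np.nonzero(m);P=plane(c,np.c_[u,v],H[n])[:,:2];k=np.linalg.norm(P-seed,axis=1)<rad
    if k.sum()<60:return None
    px=np.c_[u,v][k]
    r=cv2.minAreaRect(P[k].astype(np.float32));b=cv2.boxPoints(r);e=[b[1]-b[0],b[2]-b[1]];e.sort(key=np.linalg.norm)
    d=e[1] if n!="padlock" or abs(e[1][1])>abs(e[1][0]) else e[0]
    d=d*np.sign(d[1]);return np.array(r[0]),np.arctan2(d[1],d[0]),*[np.linalg.norm(x)for x in e],(px.min(0)+px.max(0))/2
SEED=dict(red=(637,-252),green=(424,-378),yellow=(442,-266),padlock=(585,-370),tape=(518,-357),torch=(536,-240))
E
python3 - <<'E'
from h import *
import pickle
D=[pickle.load(open(f+".pkl","rb")) for f in("w1","w2")]
for n in NAMES:
    I=[item(*d,n,SEED[n],32) for d in D]
    for i in I: print(n,i[0].round(1),"ang",round(np.degrees(i[1]),1),np.round(i[2:4],1))
    print("   tri",tri([d[1] for d in D],[i[4] for i in I]).round(1))
# tray orange grip
for im,c in D:
    h=cv2.cvtColor(im,cv2.COLOR_RGB2HSV);m=((h[:,:,1]>230)&(h[:,:,0]>8)&(h[:,:,0]<24)).astype(np.uint8);v,u=np.nonzero(m);k=(u<190)&(u>60)&(v>60)&(v<130);print(u[k].min() if k.any() else 0,k.sum())
im,c=D[1];crop=cv2.resize(im[0:230,0:200],None,fx=3,fy=2.6*1,interpolation=cv2.INTER_CUBIC);crop=cv2.resize(im[0:200,0:260],None,fx=3,fy=3,interpolation=cv2.INTER_CUBIC);cv2.imwrite("pics/traycrop.png",crop[:,:,::-1])
E
```

```text
red [ 637.1 -252.3] ang 113.1 [23.7 35.3]
red [ 637.1 -251.3] ang 113.7 [23.  34.2]
   tri [ 637.6 -252.9    9.8]
green [ 423.4 -377.8] ang 104.6 [21.5 31.1]
green [ 424.  -377.4] ang 107.7 [22.4 29.9]
   tri [ 425.4 -377.5   15.2]
yellow [ 441.8 -266.5] ang 92.5 [26.1 36.1]
yellow [ 442.  -265.7] ang 93.1 [27.2 34.8]
   tri [ 441.4 -265.3   12. ]
padlock [ 585.5 -371. ] ang 90.7 [26.1 31.6]
padlock [ 585.2 -370.3] ang 89.8 [25.1 33.5]
   tri [ 585.4 -371.    15.1]
tape [ 515.6 -359.3] ang 105.4 [22.4 40.4]
tape [ 516.2 -357.6] ang 107.0 [23.  40.9]
   tri [ 514.  -359.8   14.9]
torch [ 536.3 -242.6] ang 103.4 [22.7 56.8]
torch [ 535.5 -240.7] ang 101.1 [23.3 54.1]
   tri [ 533.7 -239.9   10.1]
61 671
117 1403
```

Request:
{"api": "servo_tool", "payload": {
  "travel": [
    [50, -270, -20],
    [50, -270, -20],
    [50, -270, -20],
    [50, -270, -20],
    [50, -270, -20],
    [50, -270, -20],
    [50, -270, -20]
  ],
  "turn": [0, 0, 0, 0, 0, 0, 0],
  "grip": [1, 1, 1, 1, 1, 1, 1]
}}

```text
t: 2.62
tcp_pos: [570.2, 5.9, 321.1]
orientation: [3.139, -0.008, -0.001]
ft_force: [0.1, -0.4, 0.7]
opening: 85.1
gripper_force: 0.0
```

Run:
```python
from h import *
import pickle
im,c=shot("wrist","w3");pickle.dump((im,c),open("w3.pkl","wb"));s=readout.sense();print(s['t'],s['tcp_pos'])
```

```text
2.675 [570.11282236   5.86844004 321.20310672]
```

Request:
{"api": "servo_tool", "payload": {
  "travel": [
    [0, -110, 0],
    [0, -110, 0],
    [0, -110, 0],
    [0, -110, 0]
  ],
  "turn": [0, 0, 0, 0],
  "grip": [1, 1, 1, 1]
}}

```text
t: 3.18
tcp_pos: [570.6, 116.8, 321.3]
orientation: [3.14, -0.006, -0.0]
ft_force: [0.2, 0.5, -0.1]
opening: 85.1
gripper_force: 0.0
```

Run:
```python
from h import *
import pickle
im,c=shot("wrist","w4");pickle.dump((im,c),open("w4.pkl","wb"));s=readout.sense();print(s['t'],s['tcp_pos'])
```

```text
3.225 [570.70241841 116.31173784 321.41533093]
```

View pics/w3.png

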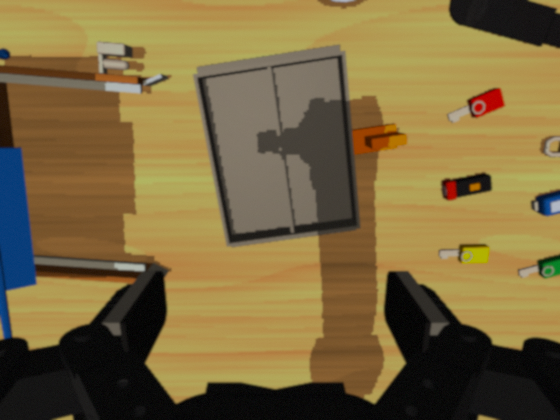

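View pics/w4.png

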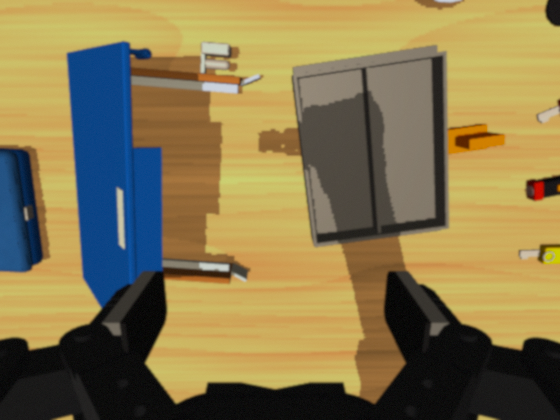

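w3 shows the tray box with corners at roughly (199,76), (343,54), (229,245) and (358,227), and its fin at (378,138). The case mouth guides end at (165,77) and (165,268). w4 shows the same things shifted about 90 px, with the cover's white mark at (122,217).

Run:
```python
from h import *
import pickle
im,c=pickle.load(open("w4.pkl","rb"));crop=cv2.resize(im[40:255,285:510],None,fx=2.75,fy=2.75,interpolation=cv2.INTER_CUBIC);cv2.imwrite("pics/c4.png",crop[:,:,::-1])
im,c=pickle.load(open("w3.pkl","rb"));crop=cv2.resize(im[40:255,190:415],None,fx=2.75,fy=2.75,interpolation=cv2.INTER_CUBIC);cv2.imwrite("pics/c3.png",crop[:,:,::-1])
```

```text
(no output)
```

View pics/c4.png

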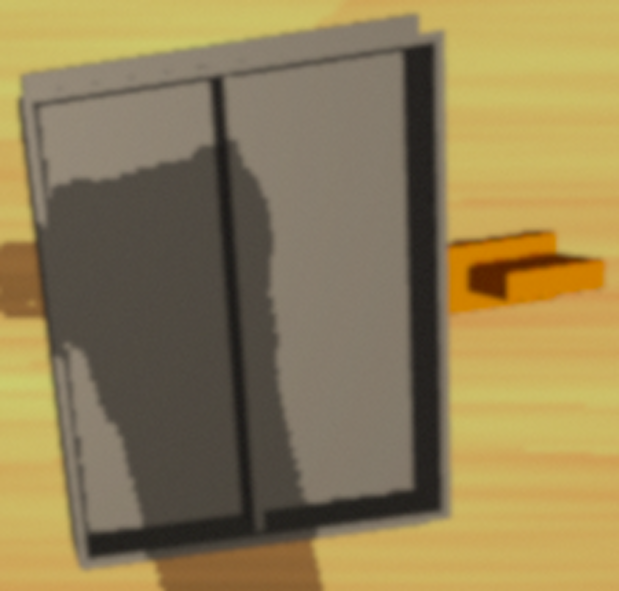

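View pics/c3.png

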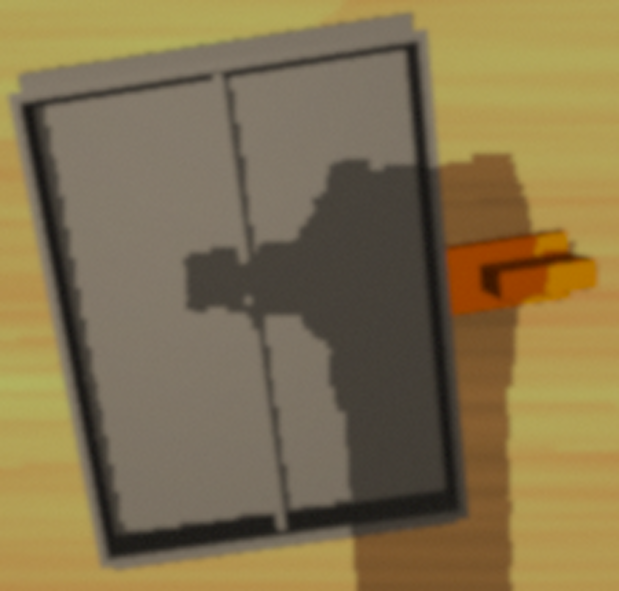

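c4 and c3 show the outer rim corners clearly: c4 (20,98), (443,32), (450,515), (82,568) and c3 (10,96), (426,32), (467,515), (105,567). The fin top centre is at (554,280) in c4 and (549,278) in c3.

Run:
```python
from h import *
import pickle
c3=pickle.load(open("w3.pkl","rb"))[1];c4=pickle.load(open("w4.pkl","rb"))[1]
a4=np.array([(20,98),(443,32),(450,515),(82,568),(554,280)])/2.75+[285,40]-.3
a3=np.array([(10,96),(426,32),(467,515),(105,567),(549,278)])/2.75+[190,40]-.3
for u,v in zip(a3,a4): print("tri",tri([c3,c4],[u,v]).round(1))
for c,a in((c3,a3),(c4,a4)):
    P=plane(c,a[:4],36)[:,:2];print(P.round(1).tolist());m=P.mean(0);f=plane(c,a[4],50)[0,:2]
    yd=(P[0]-P[1]+P[3]-P[2]);xd=P[0]-P[3]+P[1]-P[2]
    print("ctr",m.round(1),"ang y",np.degrees(np.arctan2(yd[1],yd[0])).round(2),"ang x",np.degrees(np.arctan2(xd[1],xd[0])).round(2),np.linalg.norm(xd)/2,np.linalg.norm(yd)/2,"fin",f.round(1),"dist",np.linalg.norm(f-m).round(1),np.degrees(np.arctan2(*(m-f)[::-1])).round(2))
# case: guide tips and walls
for c,a in((c3,[(145,84),(143,267),(165,77),(168,269)]),(c4,[(242,88),(231,268),(260,76),(246,273)])):
    print("case z48",plane(c,a[:2],48)[:,:2].round(1).tolist(),"z28",plane(c,a[2:],28)[:,:2].round(1).tolist())
```

```text
tri [669.3  95.7  30.3]
tri [692.8 -72.6  35.7]
tri [ 489.8 -100.6   37.6]
tri [463.   64.9  32.2]
tri [ 596.3 -126.4   46.1]
[[669.2, 94.5], [692.5, -72.5], [489.1, -101.0], [464.8, 64.4]]
ctr [578.9  -3.7] ang y 98.15 ang x 8.17 205.99450608236333 167.90055498197006 fin [ 596.9 -125.2] dist 122.9 98.41
[[668.7, 95.9], [692.9, -72.5], [489.4, -101.4], [464.3, 65.4]]
ctr [578.8  -3.1] ang y 98.38 ang x 8.3 206.1459346036459 169.37465628999678 fin [ 596.4 -124.2] dist 122.4 98.29
case z48 [[659.1, 145.2], [441.9, 170.2]] z28 [[667.3, 128.4], [429.5, 145.4]]
case z48 [[655.0, 151.0], [440.3, 170.8]] z28 [[668.6, 131.8], [423.5, 153.9]]
```

```bash
cat >> h.py <<'E'
TC=np.array([579,-3.5]);TA=np.radians(98.3);yh=np.array([np.cos(TA),np.sin(TA)]);xh=np.array([yh[1],-yh[0]])
PL=dict(red=(62,-54.5),yellow=(0,-54.5),green=(-62,-54.5),padlock=(62,31.5),torch=(0,36),tape=(-62,40))
def place(n): return TC+xh*PL[n][0]+yh*PL[n][1]
OFF=dict(torch=-5.5,tape=-1)   # rect centre -> grasp point along item x
def pick(n,seed=None,rad=32,im=None,c=None):
    if im is None: im,c=shot("wrist")
    i=item(im,c,n,SEED[n] if seed is None else seed,rad)
    if i is None: print(n,"not seen");return
    d=np.array([np.cos(i[1]),np.sin(i[1])]);g=i[0]+d*OFF.get(n,0)
    print(n,"grasp",g.round(1),"ang",np.degrees(i[1]).round(1),"size",np.round(i[2:4],1));return g,i[1]
E
python3 - <<'E'
from h import *
import pickle
im,c=pickle.load(open("w3.pkl","rb"))
for n in("red","torch","yellow"): pick(n,im=im,c=c)
s=readout.sense();print(s["joint_positions"].round(2),s['t'])
for n in PL: print(n,place(n).round(1))
g,a=pick("torch",im=im,c=c);print(go([*g,100],a-np.pi/2))
E
```

```text
red grasp [ 637.8 -248.2] ang 112.7 size [23.6 37.7]
torch grasp [ 540.2 -242.4] ang 106.3 size [26.4 54.7]
yellow grasp [ 442.1 -262.3] ang 89.6 size [26.1 40.5]
[-0.24  0.43 -0.    1.47  0.    1.25 -1.82] 3.225
red [648.2 -48.5]
yellow [586.9 -57.4]
green [525.5 -66.4]
padlock [635.8  36.6]
torch [573.8  32.1]
tape [511.9  27.1]
torch grasp [ 540.2 -242.4] ang 106.3 size [26.4 54.7]
(array([-28.8, 358.4, 222.1]), np.float64(1.2817370571636628))
```

Request:
{"api": "servo_tool", "payload": {
  "travel": [
    [-33, 362, 180],
    [-33, 362, 180],
    [-33, 362, 180],
    [-33, 362, 180],
    [-33, 362, 180],
    [-33, 362, 180],
    [-33, 362, 180],
    [-33, 362, 180],
    [-33, 362, 180],
    [-33, 362, 180],
    [-33, 362, 180],
    [-33, 362, 180]
  ],
  "turn": [-1.8, -1.8, -1.8, -1.8, -1.8, -1.8, -1.8, -1.8, -1.8, -1.8, -1.8, -1.8],
  "grip": [0.75, 0.75, 0.75, 0.75, 0.75, 0.75, 0.75, 0.75, 0.75, 0.75, 0.75, 0.75],
  "grip_force": 60
}}

```text
t: 4.72
tcp_pos: [536.5, -243.8, 141.4]
orientation: [1.958, 2.457, -0.001]
ft_force: [-0.0, 0.1, -0.2]
opening: 64.2
gripper_force: 0.0
```

```bash
cat >> h.py <<'E'
def go(X,ang=None):
    """tool-axis shift to X and tool-z turn so that tool x points along ang"""
    R,p=tool();d=R.T@(np.array(X)-p);t=None
    if ang is not None:
        t=-(ang-np.arctan2(R[1,0],R[0,0]));t=(t+np.pi)%(2*np.pi)-np.pi
    return d.round(1),None if t is None else round(t,3)
E
python3 - <<'E'
from h import *
s=readout.sense();print(s['tcp_pos'],s['joint_positions'].round(2),s['t'],s['opening'])
im,c=shot("wrist","w5")
for n in NAMES: pick(n,im=im,c=c)
g,a=pick("torch",rad=36,im=im,c=c);print(go([*g,16],a))
E
```

```text
[ 536.52319505 -243.77290577  141.43725019] [ 0.64  0.64 -0.41  1.69  0.31  0.88  0.33] 4.725 64.16938604792618
red grasp [ 635.6 -249.2] ang 113.3 size [24.4 37. ]
green grasp [ 422.5 -374.3] ang 106.4 size [23.1 37.9]
yellow grasp [ 441.6 -263.2] ang 92.2 size [26.3 37.6]
padlock grasp [ 584.3 -366. ] ang 91.1 size [28. 41.]
tape grasp [ 513.9 -354.6] ang 105.3 size [24.7 47.6]
torch grasp [ 536.5 -244.2] ang 102.3 size [22.5 54.9]
torch grasp [ 536.5 -244.2] ang 102.3 size [22.5 54.9]
(array([ -0.7,  -0.4, 125.5]), np.float64(0.011))
```

View pics/w5.png

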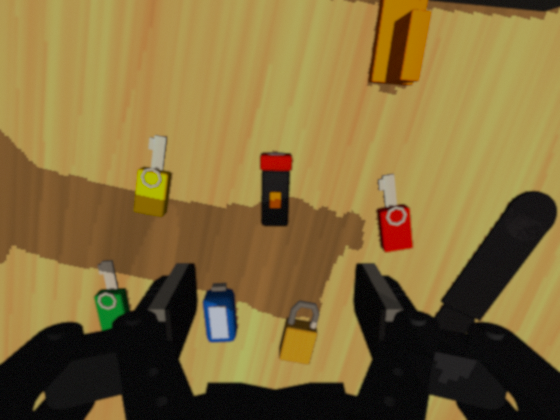

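w5 shows the torch upright at (275,190), centred under the TCP, with the keys, tape and padlock around it. Grasping it now.

Request:
{"api": "servo_tool", "payload": {
  "travel": [
    [0, 0, 60],
    [0, 0, 110],
    [0, 0, 125],
    [0, 0, 125],
    [0, 0, 125],
    [0, 0, 125],
    [0, 0, 125],
    [0, 0, 125],
    [0, 0, 100],
    [0, 0, 40],
    [0, 0, 0],
    [0, 0, 0]
  ],
  "turn": [0, 0, 0, 0, 0, 0, 0, 0, 0, 0, 0, 0],
  "grip": [0.75, 0.75, 0.75, 0.75, 0, 0, 0, 0, 0, 0, 0, 0]
}}

```text
t: 6.28
tcp_pos: [539.7, -242.9, 145.3]
orientation: [1.948, 2.454, 0.004]
ft_force: [0.3, 0.0, 0.4]
opening: -0.0
gripper_force: 0.0
```

Run:
```python
from h import *
s=readout.sense();print(s['opening'],s['gripper_force'],s['tcp_pos'])
print(go([*place("torch"),110],TA),go([*place("torch"),26],TA))
```

```text
-0.01693861669704306 0.0 [ 539.69023657 -242.94244053  145.32569333]
(array([260.3,  95.4,  34.8]), np.float64(0.084)) (array([260.7,  94.8, 118.8]), np.float64(0.084))
```

Run:
```python
from h import *
im,c=shot("wrist","w6")
for n in NAMES: pick(n,im=im,c=c)
g,a=pick("torch",rad=45,im=im,c=c);print(go([*g,16],a))
```

```text
red grasp [ 635.6 -249.2] ang 113.1 size [24.4 37.3]
green grasp [ 422.5 -374.4] ang 107.2 size [23.4 36.2]
yellow grasp [ 441.7 -263.3] ang 92.4 size [26.4 37.3]
padlock not seen
tape grasp [ 511.3 -345.2] ang 105.4 size [25.  26.5]
torch grasp [ 536.4 -244.2] ang 103.1 size [22.8 54.8]
torch grasp [ 536.4 -244.2] ang 103.1 size [22.8 54.8]
(array([ -1. ,  -2.1, 126.9]), np.float64(0.0))
```

View pics/w6.png

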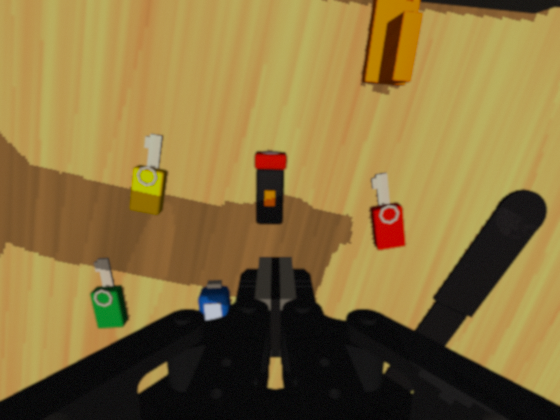

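w6 shows the torch unmoved at (270,188), so the jaws closed above it. I'll descend in steps and check the height.

Request:
{"api": "servo_tool", "payload": {
  "travel": [
    [-1, -2, 0],
    [-1, -2, 40],
    [-1, -2, 80],
    [-1, -2, 105],
    [-1, -2, 105],
    [-1, -2, 105]
  ],
  "turn": [0, 0, 0, 0, 0, 0],
  "grip": [0.75, 0.75, 0.75, 0.75, 0.75, 0.75]
}}

```text
t: 7.08
tcp_pos: [535.7, -243.7, 36.5]
orientation: [-1.953, -2.461, -0.0]
ft_force: [-0.0, 0.1, -0.1]
opening: 64.1
gripper_force: 0.0
```

Run:
```python
from h import *
s=readout.sense();print(s['opening'],s['ft_force'],go([536.4,-244.2,16],np.radians(103)),s['joint_positions'].round(2))
```

```text
64.06886286184631 [-0.02033572  0.0654408  -0.05957761] (array([-0.6,  0.6, 20.5]), np.float64(0.002)) [ 0.6   0.78 -0.35  1.78  0.4   0.66  0.26]
```

Request:
{"api": "servo_tool", "payload": {
  "travel": [
    [0, 0, 12],
    [0, 0, 21],
    [0, 0, 21],
    [0, 0, 21],
    [0, 0, 21],
    [0, 0, 21],
    [0, 0, 21],
    [0, 0, 21],
    [0, 0, 21]
  ],
  "turn": [0, 0, 0, 0, 0, 0, 0, 0, 0],
  "grip": [0.75, 0.75, 0.75, 0.75, 0, 0, 0, 0, 0]
}}

```text
t: 8.2
tcp_pos: [535.5, -243.7, 15.4]
orientation: [-1.953, -2.461, -0.0]
ft_force: [-0.1, -1.3, -0.0]
opening: 0.0
gripper_force: 0.0
```

Run:
```python
from h import *
a=viewer.camera("wrist");b=viewer.camera("scene")[200:410,0:280]
b=cv2.resize(b,(560,420),interpolation=cv2.INTER_CUBIC)
cv2.imwrite("pics/g1.png",cv2.resize(np.vstack([np.hstack([a,b])]),(800,300),interpolation=cv2.INTER_AREA)[:,:,::-1])
```

```text
(no output)
```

View pics/g1.png

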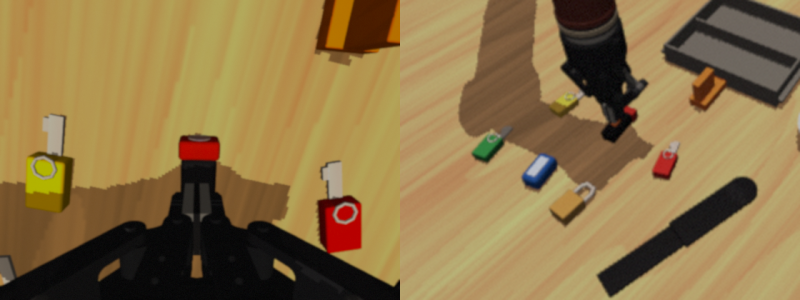

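Run:
```python
from h import *
s=readout.sense();print(s)
a=viewer.camera("wrist")[160:400,180:380];b=viewer.camera("scene")[245:315,110:190]
a=cv2.resize(a,(400,480),interpolation=cv2.INTER_CUBIC)
b=cv2.resize(b,(400,350),interpolation=cv2.INTER_CUBIC);b=np.vstack([b,np.zeros((130,400,3),np.uint8)])
o=np.clip(np.hstack([a,b]).astype(float)*1.8,0,255).astype(np.uint8)
cv2.imwrite("pics/g2.png",o[:,:,::-1])
```

```text
{'t': 8.3, 'joint_positions': array([ 0.59283485,  0.80624482, -0.33117654,  1.78512524,  0.41583982,
        0.61960279,  0.24306336]), 'joint_velocities': array([0.00045874, 0.00164632, 0.00087587, 0.00014904, 0.00047221,
       0.00011423, 0.0002942 ]), 'effort': array([ 9.95461669e-04, -4.67316520e+01, -3.93280864e+00, -1.01966071e+01,
        6.40129700e-03,  1.36354258e-03,  5.98601574e-06]), 'tcp_pos': array([ 535.47106804, -243.76410604,   15.4186293 ]), 'orientation': array([-1.95307720e+00, -2.46068739e+00, -1.25638951e-04]), 'ft_force': array([ 0.34967395, -0.03620897, -0.11447343]), 'torque': array([ 0.03172436, -0.05118549, -0.07312739]), 'gripper_force': 0.0, 'opening': 0.18817006774370149}
```

View pics/g2.png

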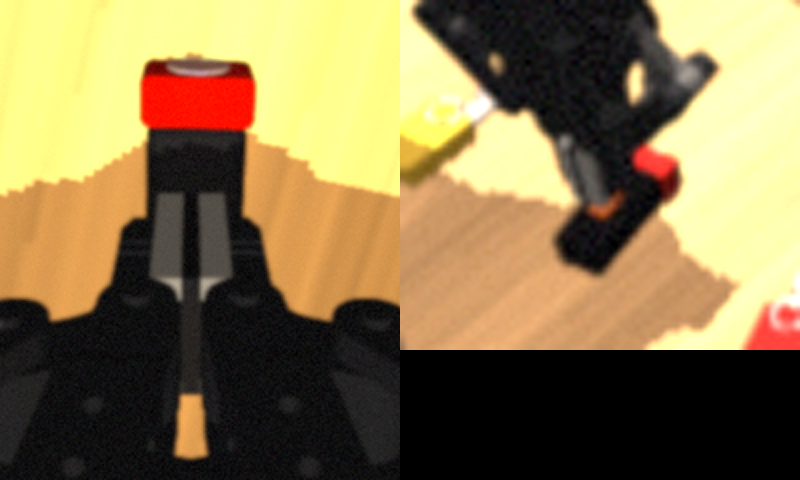

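g2 shows the shut fingertips resting above the torch's top face, near the orange patch. So the tips sit higher than TCP z and tip_extent suggest. I'll probe downward gently and watch the force.

Request:
{"api": "servo_tool", "payload": {
  "travel": [
    [0, 0, 2],
    [0, 0, 4],
    [0, 0, 4]
  ],
  "turn": [0, 0, 0],
  "grip": [0, 0, 0]
}}

```text
t: 8.78
tcp_pos: [535.2, -243.7, 11.1]
orientation: [-1.953, -2.46, 0.0]
ft_force: [0.5, 0.0, -0.1]
opening: 0.2
gripper_force: 0.0
```

Request:
{"api": "servo_tool", "payload": {
  "travel": [
    [0, 0, 1.5],
    [0, 0, 3],
    [0, 0, 3]
  ],
  "turn": [0, 0, 0],
  "grip": [0, 0, 0]
}}

```text
t: 9.15
tcp_pos: [535.5, -243.7, 8.4]
orientation: [-1.953, -2.461, -0.0]
ft_force: [0.6, 0.6, -0.9]
opening: -0.1
gripper_force: 0.0
```

Request:
{"api": "servo_tool", "payload": {
  "travel": [
    [0, 0, 1.5],
    [0, 0, 3],
    [0, 0, 3]
  ],
  "turn": [0, 0, 0],
  "grip": [0, 0, 0]
}}

```text
t: 9.52
tcp_pos: [535.6, -243.8, 8.2]
orientation: [1.952, 2.46, -0.001]
ft_force: [-4.5, 1.4, 16.4]
opening: -0.3
gripper_force: 8.4
```

Request:
{"api": "servo_tool", "payload": {
  "travel": [
    [0, 0, 1.5],
    [0, 0, 3],
    [0, 0, 3]
  ],
  "turn": [0, 0, 0],
  "grip": [0, 0, 0]
}}

```text
t: 9.9
tcp_pos: [535.7, -243.8, 8.1]
orientation: [1.952, 2.459, -0.003]
ft_force: [-9.5, 2.5, 33.4]
opening: 0.0
gripper_force: 16.9
```

Contact came at TCP z 8.2 on the torch's top. The real tip is therefore about 10 mm behind the TCP, which fits where the tip appears in the images. I'll lift, open, and go lower while watching the force.

Request:
{"api": "servo_tool", "payload": {
  "travel": [
    [0, 0, -10],
    [0, 0, -24],
    [0, 0, -24],
    [0, 0, -24],
    [0, 0, -24],
    [0, 0, -14],
    [0, 0, -6],
    [0, 0, 0],
    [0, 0, 4],
    [0, 0, 4],
    [0, 0, 4]
  ],
  "turn": [0, 0, 0, 0, 0, 0, 0, 0, 0, 0, 0],
  "grip": [0, 0, 0.6, 0.6, 0.6, 0.6, 0.6, 0.6, 0.6, 0.6, 0.6]
}}

```text
t: 11.28
tcp_pos: [535.7, -243.8, -1.4]
orientation: [1.953, 2.46, 0.0]
ft_force: [0.5, 0.2, -0.6]
opening: 51.2
gripper_force: 0.0
```

Request:
{"api": "servo_tool", "payload": {
  "travel": [
    [0, 0, 2],
    [0, 0, 4],
    [0, 0, 4]
  ],
  "turn": [0, 0, 0],
  "grip": [0.6, 0.6, 0.6]
}}

```text
t: 11.65
tcp_pos: [535.3, -243.7, -5.8]
orientation: [-1.953, -2.46, 0.0]
ft_force: [0.4, -0.2, -0.1]
opening: 51.5
gripper_force: 0.0
```

Now close at this height.

Request:
{"api": "servo_tool", "payload": {
  "travel": [
    [0, 0, 0],
    [0, 0, 0],
    [0, 0, 0],
    [0, 0, 0],
    [0, 0, 0]
  ],
  "turn": [0, 0, 0, 0, 0],
  "grip": [0, 0, 0, 0, 0]
}}

```text
t: 12.28
tcp_pos: [535.8, -243.8, -5.3]
orientation: [1.953, 2.46, 0.001]
ft_force: [0.5, 0.0, 2.3]
opening: 20.5
gripper_force: 61.5
```

Request:
{"api": "servo_tool", "payload": {
  "travel": [
    [0, 0, -40],
    [0, 0, -80],
    [0, 0, -130],
    [0, 0, -130],
    [0, 0, -130]
  ],
  "turn": [0, 0, 0, 0, 0],
  "grip": [0, 0, 0, 0, 0]
}}

```text
t: 12.9
tcp_pos: [534.4, -243.8, 123.5]
orientation: [-1.952, -2.459, 0.002]
ft_force: [-0.6, -0.3, -0.6]
opening: 20.6
gripper_force: 61.1
```

Run:
```python
from h import *
s=readout.sense();print(s['opening'],s['gripper_force'],s['tcp_pos'])
print(go([*place("torch"),120],TA))
im,c=shot("wrist","w7")
for n in ("red","yellow","green","tape","padlock"): pick(n,im=im,c=c,rad=40)
```

```text
20.553119974860913 61.07340216636658 [ 534.35347835 -243.78572095  123.48831575]
(array([259.8, 101. ,   3.5]), np.float64(0.084))
red grasp [ 635.3 -249.1] ang 113.3 size [24.9 37.5]
yellow grasp [ 441.7 -263.1] ang 92.3 size [26.6 37.8]
green grasp [ 421.5 -370.8] ang 46.4 size [20.6 36.7]
tape not seen
padlock grasp [ 582.6 -369.6] ang 103.4 size [26.8 37. ]
```

Request:
{"api": "servo_tool", "payload": {
  "travel": [
    [260, 101, 3],
    [260, 101, 3],
    [260, 101, 3],
    [260, 101, 3],
    [260, 101, 3],
    [260, 101, 3],
    [260, 101, 3],
    [260, 101, 3]
  ],
  "turn": [0.084, 0.084, 0.084, 0.084, 0.084, 0.084, 0.084, 0.084],
  "grip": [0, 0, 0, 0, 0, 0, 0, 0]
}}

```text
t: 13.95
tcp_pos: [574.4, 29.8, 120.7]
orientation: [-2.059, -2.373, 0.003]
ft_force: [0.3, 0.1, -1.0]
opening: 20.8
gripper_force: 61.0
```

Run:
```python
from h import *
s=readout.sense();print(s['opening'],s['gripper_force'],s['tcp_pos'])
print(go([*place("torch"),2],TA))
```

```text
20.75667176924551 61.03722810745239 [574.37154886  29.79837393 120.6849235 ]
(array([  2.5,  -0. , 118.7]), np.float64(-0.003))
```

Request:
{"api": "servo_tool", "payload": {
  "travel": [
    [2, 0, 50],
    [2, 0, 95],
    [2, 0, 112],
    [2, 0, 118],
    [2, 0, 118],
    [2, 0, 118],
    [2, 0, 118],
    [2, 0, 118],
    [2, 0, 80],
    [2, 0, 20],
    [2, 0, -20],
    [2, 0, -20]
  ],
  "turn": [0, 0, 0, 0, 0, 0, 0, 0, 0, 0, 0, 0],
  "grip": [0, 0, 0, 0, 0, 0, 0.45, 0.45, 0.45, 0.45, 0.45, 0.45]
}}

```text
t: 15.45
tcp_pos: [577.1, 35.0, 145.4]
orientation: [2.051, 2.372, 0.01]
ft_force: [0.8, 0.4, -0.3]
opening: 38.8
gripper_force: 0.0
```

Run:
```python
from h import *
s=readout.sense();print(s['opening'],s['tcp_pos'],s['t'])
im,c=shot("wrist","w8")
pick("torch",seed=place("torch"),im=im,c=c)
g,a=(636,-249.5),np.radians(113.2);print(go([*g,140],a))
```

```text
38.76772083155715 [577.074099    34.9577863  145.42637105] 15.45
torch grasp [575.8  31.6] ang 98.2 size [22.8 53.5]
(array([-289.7,   19.1,    3.2]), np.float64(-0.26))
```

Request:
{"api": "servo_tool", "payload": {
  "travel": [
    [-290, 19, 10],
    [-290, 19, 10],
    [-290, 19, 10],
    [-290, 19, 10],
    [-290, 19, 10],
    [-290, 19, 10],
    [-290, 19, 10],
    [-290, 19, 10],
    [-290, 19, 10]
  ],
  "turn": [-0.26, -0.26, -0.26, -0.26, -0.26, -0.26, -0.26, -0.26, -0.26],
  "grip": [0.6, 0.6, 0.6, 0.6, 0.6, 0.6, 0.6, 0.6, 0.6]
}}

```text
t: 16.62
tcp_pos: [635.4, -248.0, 131.5]
orientation: [-1.726, -2.625, -0.001]
ft_force: [-0.9, 0.1, -0.1]
opening: 51.6
gripper_force: 0.0
```

Run:
```python
from h import *
s=readout.sense();print(s['opening'],s['tcp_pos'],s['t'])
im,c=shot("wrist","w9")
g,a=pick("red",im=im,c=c);print(go([*g,-7],a))
```

```text
51.61175005144657 [ 635.3950613  -248.02916955  131.54482733] 16.625
red grasp [ 637.  -249.5] ang 113.4 size [22.9 36. ]
(array([ -1.6,   1.1, 138.6]), np.float64(-0.001))
```

Request:
{"api": "servo_tool", "payload": {
  "travel": [
    [-1, 1, 60],
    [-1, 1, 110],
    [-1, 1, 130],
    [-1, 1, 138],
    [-1, 1, 138],
    [-1, 1, 138],
    [-1, 1, 138],
    [-1, 1, 138],
    [-1, 1, 138],
    [-1, 1, 138]
  ],
  "turn": [0, 0, 0, 0, 0, 0, 0, 0, 0, 0],
  "grip": [0.6, 0.6, 0.6, 0.6, 0.6, 0, 0, 0, 0, 0]
}}

```text
t: 17.92
tcp_pos: [638.0, -250.7, -4.4]
orientation: [1.728, 2.62, 0.002]
ft_force: [0.2, -0.6, 5.9]
opening: 21.9
gripper_force: 60.9
```

Request:
{"api": "servo_tool", "payload": {
  "travel": [
    [0, 0, -40],
    [0, 0, -90],
    [0, 0, -130],
    [0, 0, -130],
    [0, 0, -130]
  ],
  "turn": [0, 0, 0, 0, 0],
  "grip": [0, 0, 0, 0, 0]
}}

```text
t: 18.55
tcp_pos: [635.7, -250.4, 122.9]
orientation: [-1.729, -2.622, 0.001]
ft_force: [0.4, 0.3, -0.4]
opening: 22.5
gripper_force: 60.1
```

Run:
```python
from h import *
s=readout.sense();print(s['opening'],s['gripper_force'],s['tcp_pos'])
print(go([*place("red"),120],TA))
```

```text
22.452888566788314 60.12801647186279 [ 635.69390291 -250.41897674  122.85735661]
(array([180.7,  91.1,   2.8]), np.float64(0.26))
```

Request:
{"api": "servo_tool", "payload": {
  "travel": [
    [181, 91, 3],
    [181, 91, 3],
    [181, 91, 3],
    [181, 91, 3],
    [181, 91, 3],
    [181, 91, 3],
    [181, 91, 3]
  ],
  "turn": [0.26, 0.26, 0.26, 0.26, 0.26, 0.26, 0.26],
  "grip": [0, 0, 0, 0, 0, 0, 0]
}}

```text
t: 19.42
tcp_pos: [648.6, -51.5, 119.9]
orientation: [2.059, 2.372, -0.003]
ft_force: [0.6, -0.3, -0.4]
opening: 22.1
gripper_force: 60.1
```

Run:
```python
from h import *
s=readout.sense();print(s['opening'],s['gripper_force'],s['tcp_pos'])
print(go([*place("red"),2],TA))
```

```text
22.05156249521129 60.11582136154175 [648.58444973 -51.47458036 119.93633462]
(array([  3.2,   0.2, 117.9]), np.float64(-0.004))
```

Request:
{"api": "servo_tool", "payload": {
  "travel": [
    [3, 0, 50],
    [3, 0, 95],
    [3, 0, 112],
    [3, 0, 118],
    [3, 0, 118],
    [3, 0, 118],
    [3, 0, 118],
    [3, 0, 80],
    [3, 0, 20],
    [3, 0, -20],
    [3, 0, -20],
    [3, 0, -20]
  ],
  "turn": [0, 0, 0, 0, 0, 0, 0, 0, 0, 0, 0, 0],
  "grip": [0, 0, 0, 0, 0, 0.45, 0.45, 0.45, 0.45, 0.45, 0.45, 0.45]
}}

```text
t: 20.92
tcp_pos: [647.8, -45.4, 140.3]
orientation: [-2.054, -2.376, 0.001]
ft_force: [-0.3, -0.1, -0.4]
opening: 38.2
gripper_force: 0.0
```

Run:
```python
from h import *
s=readout.sense();print(s['opening'],s['tcp_pos'],s['t'])
im,c=shot("wrist","w10")
pick("torch",seed=place("torch"),im=im,c=c);pick("red",seed=place("red"),im=im,c=c)
pick("yellow",im=im,c=c,rad=60)
print(go([442,-265,130],np.radians(92.5)))
```

```text
38.18359309096712 [647.82339597 -45.35635671 140.31294381] 20.925
torch grasp [574.9  31.6] ang 96.4 size [25.2 53.9]
red grasp [649.2 -45.4] ang 98.4 size [22.9 36. ]
yellow grasp [ 435. -244.] ang 38.2 size [ 6.8 19.9]
(array([-187.6, -234.9,   10. ]), np.float64(0.101))
```

Request:
{"api": "servo_tool", "payload": {
  "travel": [
    [-188, -235, 10],
    [-188, -235, 10],
    [-188, -235, 10],
    [-188, -235, 10],
    [-188, -235, 10],
    [-188, -235, 10],
    [-188, -235, 10],
    [-188, -235, 10],
    [-188, -235, 10]
  ],
  "turn": [0.1, 0.1, 0.1, 0.1, 0.1, 0.1, 0.1, 0.1, 0.1],
  "grip": [0.6, 0.6, 0.6, 0.6, 0.6, 0.6, 0.6, 0.6, 0.6]
}}

```text
t: 22.1
tcp_pos: [444.0, -263.8, 130.3]
orientation: [-2.167, -2.274, -0.001]
ft_force: [-0.2, -0.2, 0.3]
opening: 50.9
gripper_force: 0.0
```

Run:
```python
from h import *
s=readout.sense();print(s['opening'],s['tcp_pos'],s['t'])
im,c=shot("wrist","w11")
g,a=pick("yellow",im=im,c=c);print(go([*g,-5],a))
```

```text
50.94104474478789 [ 444.048695   -263.78365854  130.31017113] 22.1
yellow grasp [ 440.2 -263.1] ang 92.8 size [23.6 36.4]
(array([  1.1,  -3.7, 135.4]), np.float64(-0.001))
```

Request:
{"api": "servo_tool", "payload": {
  "travel": [
    [0, -3, 60],
    [0, -3, 110],
    [0, -3, 130],
    [0, -3, 136],
    [0, -3, 136],
    [0, -3, 136],
    [0, -3, 136],
    [0, -3, 136],
    [0, -3, 136],
    [0, -3, 136]
  ],
  "turn": [0, 0, 0, 0, 0, 0, 0, 0, 0, 0],
  "grip": [0.6, 0.6, 0.6, 0.6, 0.6, 0, 0, 0, 0, 0]
}}

```text
t: 23.4
tcp_pos: [440.9, -265.7, -4.2]
orientation: [2.169, 2.269, 0.001]
ft_force: [-1.5, 0.7, 5.7]
opening: 22.2
gripper_force: 59.2
```

Request:
{"api": "servo_tool", "payload": {
  "travel": [
    [0, 0, -40],
    [0, 0, -90],
    [0, 0, -130],
    [0, 0, -130],
    [0, 0, -130]
  ],
  "turn": [0, 0, 0, 0, 0],
  "grip": [0, 0, 0, 0, 0]
}}

```text
t: 24.02
tcp_pos: [439.3, -265.3, 124.2]
orientation: [-2.171, -2.27, 0.001]
ft_force: [-0.3, 0.5, -0.6]
opening: 21.8
gripper_force: 59.0
```

Run:
```python
from h import *
s=readout.sense();print(s['opening'],s['gripper_force'],s['tcp_pos'])
print(go([*place("yellow"),120],TA))
```

```text
21.802761345189037 59.03496980667114 [ 439.29661337 -265.33833285  124.16046719]
(array([201.1, 156.7,   4. ]), np.float64(-0.1))
```

Request:
{"api": "servo_tool", "payload": {
  "travel": [
    [201, 157, 4],
    [201, 157, 4],
    [201, 157, 4],
    [201, 157, 4],
    [201, 157, 4],
    [201, 157, 4],
    [201, 157, 4],
    [201, 157, 4]
  ],
  "turn": [-0.1, -0.1, -0.1, -0.1, -0.1, -0.1, -0.1, -0.1],
  "grip": [0, 0, 0, 0, 0, 0, 0, 0]
}}

```text
t: 25.02
tcp_pos: [587.0, -59.5, 120.1]
orientation: [-2.058, -2.373, 0.002]
ft_force: [0.3, 1.5, 0.2]
opening: 22.0
gripper_force: 59.0
```

Run:
```python
from h import *
s=readout.sense();print(s['opening'],s['gripper_force'],s['tcp_pos'])
print(go([*place("yellow"),2],TA))
```

```text
22.046057988970464 59.04471158981323 [587.02882204 -59.51149459 120.14492485]
(array([  2.2,   0.3, 118.1]), np.float64(-0.003))
```

Request:
{"api": "servo_tool", "payload": {
  "travel": [
    [2, 0, 50],
    [2, 0, 95],
    [2, 0, 112],
    [2, 0, 118],
    [2, 0, 118],
    [2, 0, 118],
    [2, 0, 118],
    [2, 0, 80],
    [2, 0, 20],
    [2, 0, -20],
    [2, 0, -20],
    [2, 0, -20]
  ],
  "turn": [0, 0, 0, 0, 0, 0, 0, 0, 0, 0, 0, 0],
  "grip": [0, 0, 0, 0, 0, 0.45, 0.45, 0.45, 0.45, 0.45, 0.45, 0.45]
}}

```text
t: 26.52
tcp_pos: [586.9, -55.7, 140.2]
orientation: [-2.054, -2.376, 0.001]
ft_force: [0.1, -0.7, 0.2]
opening: 38.4
gripper_force: 0.0
```

Run:
```python
from h import *
s=readout.sense();print(s['opening'],s['tcp_pos'],s['t'])
im,c=shot("wrist","w12")
for n in("torch","red","yellow"):pick(n,seed=place(n),im=im,c=c)
print(go([425,-376,130],np.radians(107)))
```

```text
38.40347970926886 [586.87607811 -55.71016596 140.17578116] 26.525
torch grasp [566.   58.5] ang 6.5 size [ 9.1 23.2]
red grasp [649.  -45.1] ang 98.3 size [24.4 35.9]
yellow grasp [588.5 -54.5] ang 97.8 size [23.3 36.6]
(array([-293.6, -206. ,    9.8]), np.float64(-0.152))
```

Request:
{"api": "servo_tool", "payload": {
  "travel": [
    [-294, -206, 10],
    [-294, -206, 10],
    [-294, -206, 10],
    [-294, -206, 10],
    [-294, -206, 10],
    [-294, -206, 10],
    [-294, -206, 10],
    [-294, -206, 10],
    [-294, -206, 10],
    [-294, -206, 10]
  ],
  "turn": [-0.152, -0.152, -0.152, -0.152, -0.152, -0.152, -0.152, -0.152, -0.152, -0.152],
  "grip": [0.6, 0.6, 0.6, 0.6, 0.6, 0.6, 0.6, 0.6, 0.6, 0.6]
}}

```text
t: 27.82
tcp_pos: [427.1, -374.7, 130.4]
orientation: [-1.864, -2.528, -0.001]
ft_force: [0.0, -0.5, -0.2]
opening: 51.3
gripper_force: 0.0
```

Run:
```python
from h import *
s=readout.sense();print(s['opening'],s['tcp_pos'],s['t'])
im,c=shot("wrist","w13")
g,a=pick("green",im=im,c=c);print(go([*g,-5],a))
```

```text
51.323313403621896 [ 427.11804305 -374.66471149  130.41479292] 27.825
green grasp [ 420.8 -376.4] ang 107.2 size [21.  33.3]
(array([  0.4,  -6.4, 135.5]), np.float64(-0.001))
```

Request:
{"api": "servo_tool", "payload": {
  "travel": [
    [0, -5, 60],
    [0, -5, 110],
    [0, -5, 130],
    [0, -5, 136],
    [0, -5, 136],
    [0, -5, 136],
    [0, -5, 136],
    [0, -5, 136],
    [0, -5, 136],
    [0, -5, 136]
  ],
  "turn": [0, 0, 0, 0, 0, 0, 0, 0, 0, 0],
  "grip": [0.6, 0.6, 0.6, 0.6, 0.6, 0, 0, 0, 0, 0]
}}

```text
t: 29.12
tcp_pos: [422.3, -378.2, -4.1]
orientation: [1.867, 2.524, -0.0]
ft_force: [-1.1, -0.2, 7.2]
opening: 21.8
gripper_force: 59.8
```

Request:
{"api": "servo_tool", "payload": {
  "travel": [
    [0, 0, -40],
    [0, 0, -90],
    [0, 0, -130],
    [0, 0, -130],
    [0, 0, -130]
  ],
  "turn": [0, 0, 0, 0, 0],
  "grip": [0, 0, 0, 0, 0]
}}

```text
t: 29.75
tcp_pos: [420.6, -377.5, 123.9]
orientation: [-1.868, -2.524, 0.001]
ft_force: [0.4, -0.0, -0.1]
opening: 22.2
gripper_force: 59.0
```

Run:
```python
from h import *
s=readout.sense();print(s['opening'],s['gripper_force'],s['tcp_pos'])
print(go([*place("green"),120],TA))
```

```text
22.159833393132182 59.0413498878479 [ 420.5627648  -377.4713843   123.92405854]
(array([266.8, 191.3,   3.9]), np.float64(0.152))
```

Request:
{"api": "servo_tool", "payload": {
  "travel": [
    [267, 191, 4],
    [267, 191, 4],
    [267, 191, 4],
    [267, 191, 4],
    [267, 191, 4],
    [267, 191, 4],
    [267, 191, 4],
    [267, 191, 4],
    [267, 191, 4]
  ],
  "turn": [0.152, 0.152, 0.152, 0.152, 0.152, 0.152, 0.152, 0.152, 0.152],
  "grip": [0, 0, 0, 0, 0, 0, 0, 0, 0]
}}

```text
t: 30.88
tcp_pos: [525.2, -69.0, 120.0]
orientation: [-2.059, -2.372, 0.003]
ft_force: [-0.5, 0.1, -0.2]
opening: 22.1
gripper_force: 59.0
```

Run:
```python
from h import *
s=readout.sense();print(s['opening'],s['gripper_force'],s['tcp_pos'])
print(go([*place("green"),2],TA))
```

```text
22.081921479341815 59.03980493545532 [525.15983591 -69.0225776  120.02138447]
(array([  2.7,   0.9, 118. ]), np.float64(-0.004))
```

Request:
{"api": "servo_tool", "payload": {
  "travel": [
    [3, 0, 50],
    [3, 0, 95],
    [3, 0, 112],
    [3, 0, 118],
    [3, 0, 118],
    [3, 0, 118],
    [3, 0, 118],
    [3, 0, 80],
    [3, 0, 20],
    [3, 0, -20],
    [3, 0, -20],
    [3, 0, -20]
  ],
  "turn": [0, 0, 0, 0, 0, 0, 0, 0, 0, 0, 0, 0],
  "grip": [0, 0, 0, 0, 0, 0.45, 0.45, 0.45, 0.45, 0.45, 0.45, 0.45]
}}

```text
t: 32.38
tcp_pos: [524.8, -63.7, 140.2]
orientation: [-2.055, -2.376, 0.001]
ft_force: [0.1, -0.0, -0.6]
opening: 38.3
gripper_force: 0.0
```

Run:
```python
from h import *
s=readout.sense();print(s['opening'],s['tcp_pos'],s['t'])
im,c=shot("wrist","w14")
for n in("red","yellow","green"):pick(n,seed=place(n),im=im,c=c)
print(go([515,-358,130],np.radians(106)))
```

```text
38.276809053133995 [524.80357772 -63.66999219 140.23139844] 32.375
red grasp [648.5 -44.9] ang 98.4 size [26.7 35.9]
yellow grasp [588.1 -54.4] ang 96.5 size [24.8 36.7]
green grasp [526.1 -63.2] ang 98.3 size [21.2 33.6]
(array([-289.9,  -51.9,    9.6]), np.float64(-0.134))
```

Request:
{"api": "servo_tool", "payload": {
  "travel": [
    [-290, -52, 10],
    [-290, -52, 10],
    [-290, -52, 10],
    [-290, -52, 10],
    [-290, -52, 10],
    [-290, -52, 10],
    [-290, -52, 10],
    [-290, -52, 10],
    [-290, -52, 10]
  ],
  "turn": [-0.134, -0.134, -0.134, -0.134, -0.134, -0.134, -0.134, -0.134, -0.134],
  "grip": [0.65, 0.65, 0.65, 0.65, 0.65, 0.65, 0.65, 0.65, 0.65]
}}

```text
t: 33.55
tcp_pos: [516.5, -356.3, 130.5]
orientation: [-1.887, -2.511, -0.001]
ft_force: [-0.6, 0.4, -0.1]
opening: 55.4
gripper_force: 0.0
```

Run:
```python
from h import *
s=readout.sense();print(s['opening'],s['tcp_pos'],s['t'])
im,c=shot("wrist","w15")
pick("padlock",im=im,c=c)
g,a=pick("tape",im=im,c=c);print(go([*g,-4],a))
```

```text
55.40532142815948 [ 516.47150333 -356.28430701  130.50017528] 33.55
padlock grasp [ 584.4 -369. ] ang 91.4 size [27.3 36.3]
tape grasp [ 513.2 -358.1] ang 105.3 size [23.2 42.4]
(array([ -0.5,  -3.4, 134.6]), np.float64(0.014))
```

Request:
{"api": "servo_tool", "payload": {
  "travel": [
    [0, -3, 60],
    [0, -3, 110],
    [0, -3, 130],
    [0, -3, 134],
    [0, -3, 134],
    [0, -3, 134],
    [0, -3, 134],
    [0, -3, 134],
    [0, -3, 134],
    [0, -3, 134]
  ],
  "turn": [0.01, 0.01, 0.01, 0.01, 0.01, 0.01, 0.01, 0.01, 0.01, 0.01],
  "grip": [0.65, 0.65, 0.65, 0.65, 0.65, 0, 0, 0, 0, 0]
}}

```text
t: 34.85
tcp_pos: [514.2, -359.4, -1.7]
orientation: [1.902, 2.497, 0.0]
ft_force: [-0.8, 0.3, 6.5]
opening: 24.4
gripper_force: 61.1
```

Request:
{"api": "servo_tool", "payload": {
  "travel": [
    [0, 0, -40],
    [0, 0, -90],
    [0, 0, -130],
    [0, 0, -130],
    [0, 0, -130]
  ],
  "turn": [0, 0, 0, 0, 0],
  "grip": [0, 0, 0, 0, 0]
}}

```text
t: 35.48
tcp_pos: [511.9, -358.5, 125.6]
orientation: [-1.902, -2.498, 0.001]
ft_force: [-0.5, -0.2, -1.5]
opening: 24.4
gripper_force: 60.3
```

Run:
```python
from h import *
s=readout.sense();print(s['opening'],s['gripper_force'],s['tcp_pos'])
print(go([*place("tape"),120],TA))
```

```text
24.432626690443197 60.289918184280396 [ 511.94662993 -358.54926413  125.57825364]
(array([371.8, 102.4,   5.8]), np.float64(0.124))
```

Request:
{"api": "servo_tool", "payload": {
  "travel": [
    [372, 102, 5],
    [372, 102, 5],
    [372, 102, 5],
    [372, 102, 5],
    [372, 102, 5],
    [372, 102, 5],
    [372, 102, 5],
    [372, 102, 5],
    [372, 102, 5],
    [372, 102, 5]
  ],
  "turn": [0.124, 0.124, 0.124, 0.124, 0.124, 0.124, 0.124, 0.124, 0.124, 0.124],
  "grip": [0, 0, 0, 0, 0, 0, 0, 0, 0, 0]
}}

```text
t: 36.72
tcp_pos: [512.4, 24.6, 121.0]
orientation: [2.059, 2.373, -0.002]
ft_force: [0.3, 0.2, -0.6]
opening: 24.6
gripper_force: 60.3
```

Run:
```python
from h import *
s=readout.sense();print(s['opening'],s['gripper_force'],s['tcp_pos'])
print(go([*place("tape"),4],TA))
```

```text
24.618303923165843 60.272183418273926 [512.41186371  24.63332737 121.03221641]
(array([ 2.70e+00, -1.00e-01,  1.17e+02]), np.float64(-0.004))
```

Request:
{"api": "servo_tool", "payload": {
  "travel": [
    [3, 0, 50],
    [3, 0, 95],
    [3, 0, 112],
    [3, 0, 117],
    [3, 0, 117],
    [3, 0, 117],
    [3, 0, 117],
    [3, 0, 80],
    [3, 0, 20],
    [3, 0, -20],
    [3, 0, -20],
    [3, 0, -20]
  ],
  "turn": [0, 0, 0, 0, 0, 0, 0, 0, 0, 0, 0, 0],
  "grip": [0, 0, 0, 0, 0, 0.47, 0.47, 0.47, 0.47, 0.47, 0.47, 0.47]
}}

```text
t: 38.22
tcp_pos: [511.5, 29.6, 141.3]
orientation: [-2.055, -2.376, 0.001]
ft_force: [-0.3, -0.4, 0.1]
opening: 40.4
gripper_force: 0.0
```

Run:
```python
from h import *
s=readout.sense();print(s['opening'],s['tcp_pos'],s['t'])
im,c=shot("wrist","w16")
for n in("torch","tape"):pick(n,seed=place(n),im=im,c=c)
print(go([585,-368,130],np.radians(91)))
```

```text
40.35119185661085 [511.50867984  29.59001204 141.29091203] 38.225
torch grasp [575.3  31.5] ang 99.0 size [25.1 54.2]
tape grasp [512.5  29.4] ang 97.7 size [24.3 43.2]
(array([-404.1,   15.7,   10.7]), np.float64(0.128))
```

Request:
{"api": "servo_tool", "payload": {
  "travel": [
    [-404, 16, 10],
    [-404, 16, 10],
    [-404, 16, 10],
    [-404, 16, 10],
    [-404, 16, 10],
    [-404, 16, 10],
    [-404, 16, 10],
    [-404, 16, 10],
    [-404, 16, 10],
    [-404, 16, 10],
    [-404, 16, 10]
  ],
  "turn": [0.128, 0.128, 0.128, 0.128, 0.128, 0.128, 0.128, 0.128, 0.128, 0.128, 0.128],
  "grip": [0.65, 0.65, 0.65, 0.65, 0.65, 0.65, 0.65, 0.65, 0.65, 0.65, 0.65]
}}

```text
t: 39.65
tcp_pos: [586.7, -365.9, 131.7]
orientation: [-2.2, -2.243, -0.001]
ft_force: [0.5, -0.1, 0.1]
opening: 55.5
gripper_force: 0.0
```

Run:
```python
from h import *
s=readout.sense();print(s['opening'],s['tcp_pos'],s['t'])
im,c=shot("wrist","w17")
g,a=pick("padlock",im=im,c=c);print(go([*g,-4],a))
```

```text
55.51958360591689 [ 586.6737053  -365.94868411  131.69242657] 39.65
padlock grasp [ 585.5 -369.4] ang 91.1 size [26.9 34.1]
(array([ -3. ,  -1.2, 135.8]), np.float64(-0.001))
```

Request:
{"api": "servo_tool", "payload": {
  "travel": [
    [-3, -1, 60],
    [-3, -1, 110],
    [-3, -1, 130],
    [-3, -1, 135],
    [-3, -1, 135],
    [-3, -1, 135],
    [-3, -1, 135],
    [-3, -1, 135],
    [-3, -1, 135],
    [-3, -1, 135]
  ],
  "turn": [0, 0, 0, 0, 0, 0, 0, 0, 0, 0],
  "grip": [0.65, 0.65, 0.65, 0.65, 0.65, 0, 0, 0, 0, 0]
}}

```text
t: 40.95
tcp_pos: [586.7, -371.2, -1.3]
orientation: [2.2, 2.238, 0.002]
ft_force: [-0.8, 0.4, 6.3]
opening: 26.0
gripper_force: 61.7
```

Request:
{"api": "servo_tool", "payload": {
  "travel": [
    [0, 0, -40],
    [0, 0, -90],
    [0, 0, -130],
    [0, 0, -130],
    [0, 0, -130]
  ],
  "turn": [0, 0, 0, 0, 0],
  "grip": [0, 0, 0, 0, 0]
}}

```text
t: 41.58
tcp_pos: [584.2, -370.2, 125.2]
orientation: [-2.201, -2.239, 0.002]
ft_force: [-0.7, -0.0, -1.1]
opening: 26.3
gripper_force: 61.0
```

Run:
```python
from h import *
s=readout.sense();print(s['opening'],s['gripper_force'],s['tcp_pos'])
print(go([*place("padlock"),120],TA))
```

```text
26.29356366993638 60.97957134246826 [ 584.21602491 -370.19858882  125.22500889]
(array([405.9,  58.6,   5.4]), np.float64(-0.128))
```

Request:
{"api": "servo_tool", "payload": {
  "travel": [
    [406, 59, 5],
    [406, 59, 5],
    [406, 59, 5],
    [406, 59, 5],
    [406, 59, 5],
    [406, 59, 5],
    [406, 59, 5],
    [406, 59, 5],
    [406, 59, 5],
    [406, 59, 5],
    [406, 59, 5]
  ],
  "turn": [-0.128, -0.128, -0.128, -0.128, -0.128, -0.128, -0.128, -0.128, -0.128, -0.128, -0.128],
  "grip": [0, 0, 0, 0, 0, 0, 0, 0, 0, 0, 0]
}}

```text
t: 42.95
tcp_pos: [637.3, 34.5, 121.2]
orientation: [2.058, 2.374, -0.001]
ft_force: [-0.1, -0.5, -0.7]
opening: 26.2
gripper_force: 60.9
```

Run:
```python
from h import *
s=readout.sense();print(s['opening'],s['gripper_force'],s['tcp_pos'])
print(go([*place("padlock"),4],TA))
```

```text
26.235483229458552 60.92877388000488 [637.3205538   34.53346152 121.15557091]
(array([  2.4,  -1.1, 117.2]), np.float64(-0.002))
```

Request:
{"api": "servo_tool", "payload": {
  "travel": [
    [2, -1, 50],
    [2, -1, 95],
    [2, -1, 112],
    [2, -1, 117],
    [2, -1, 117],
    [2, -1, 117],
    [2, -1, 117],
    [2, -1, 80],
    [2, -1, 20],
    [2, -1, -20],
    [2, -1, -20],
    [2, -1, -20]
  ],
  "turn": [0, 0, 0, 0, 0, 0, 0, 0, 0, 0, 0, 0],
  "grip": [0, 0, 0, 0, 0, 0.48, 0.48, 0.48, 0.48, 0.48, 0.48, 0.48]
}}

```text
t: 44.45
tcp_pos: [635.7, 38.0, 141.4]
orientation: [-2.055, -2.376, 0.001]
ft_force: [0.8, 0.2, -0.6]
opening: 41.0
gripper_force: 0.0
```

Run:
```python
from h import *
s=readout.sense();print(s['opening'],s['tcp_pos'],s['t'])
im,c=shot("wrist","w18")
for n in("torch","padlock","tape"):pick(n,seed=place(n),im=im,c=c)
print(go([560,20,330],TA))
```

```text
41.025926866328156 [635.66838541  38.02709496 141.39894149] 44.45
torch grasp [574.4  31.7] ang 95.6 size [25.3 53.7]
padlock grasp [637.3  38.8] ang 97.7 size [26.2 34.2]
tape grasp [514.6  29.6] ang 98.4 size [29.4 42.9]
(array([  -6.9,  -77.4, -189.4]), np.float64(0.0))
```

Request:
{"api": "servo_tool", "payload": {
  "travel": [
    [20, -70, -165],
    [20, -70, -165],
    [20, -70, -165],
    [20, -70, -165],
    [20, -70, -165],
    [20, -70, -165]
  ],
  "turn": [0, 0, 0, 0, 0, 0],
  "grip": [0.48, 0.48, 0.48, 0.48, 0.48, 0.48]
}}

```text
t: 45.25
tcp_pos: [563.4, 47.2, 303.9]
orientation: [-2.053, -2.374, 0.005]
ft_force: [-0.4, -0.4, 0.0]
opening: 41.2
gripper_force: 0.0
```

Run:
```python
from h import *
import pickle
im,c=shot("wrist","w19");pickle.dump((im,c),open("w19.pkl","wb"));s=readout.sense();print(s['tcp_pos'],s['t'])
cv2.imwrite("pics/w19b.png",np.clip(cv2.resize(im[0:330],(800,471),interpolation=cv2.INTER_CUBIC).astype(float)*1.4,0,255).astype(np.uint8)[:,:,::-1])
```

```text
[563.48923972  47.3937563  304.14295421] 45.3
```

View pics/w19b.png

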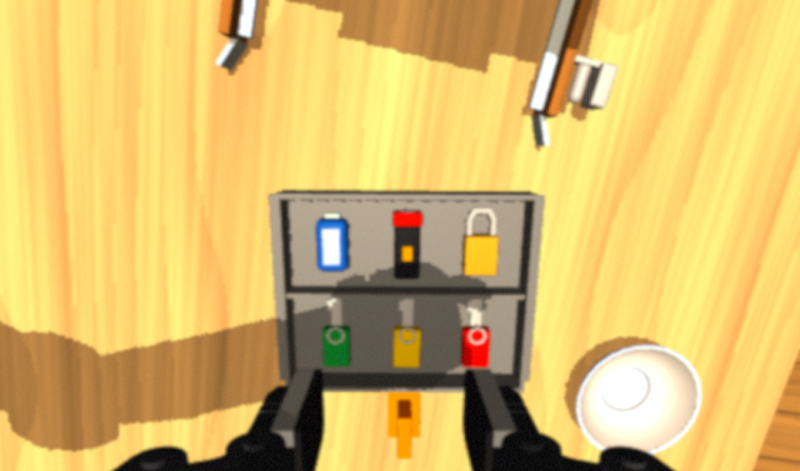

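w19b shows every item in its compartment: tape, torch and padlock in the far one, and green, yellow and red keys by the grip. The case's wall fronts are near (232,35) and (552,112). Next I'll take two views over the mouth, aligned with the case.

Request:
{"api": "servo_tool", "payload": {
  "travel": [
    [90, 0, 20],
    [90, 0, 20],
    [90, 0, 20],
    [90, 0, 20],
    [90, 0, 20]
  ],
  "turn": [0.23, 0.23, 0.23, 0.23, 0.23],
  "grip": [0.48, 0.48, 0.48, 0.48, 0.48]
}}

```text
t: 45.92
tcp_pos: [551.6, 135.1, 286.2]
orientation: [2.316, 2.121, -0.001]
ft_force: [-0.6, -0.0, 0.3]
opening: 41.2
gripper_force: 0.0
```

Run:
```python
from h import *
import pickle
im,c=shot("wrist","w20");pickle.dump((im,c),open("w20.pkl","wb"));s=readout.sense();print(s['tcp_pos'],s['t'])
```

```text
[551.53854229 135.26571029 286.30839539] 45.975
```

Request:
{"api": "servo_tool", "payload": {
  "travel": [
    [-50, -60, 0],
    [-50, -60, 0],
    [-50, -60, 0],
    [-50, -60, 0]
  ],
  "turn": [0, 0, 0, 0],
  "grip": [0.48, 0.48, 0.48, 0.48]
}}

```text
t: 46.48
tcp_pos: [488.4, 93.0, 287.0]
orientation: [2.313, 2.125, 0.004]
ft_force: [-0.2, 0.3, 0.5]
opening: 41.0
gripper_force: 0.0
```

Run:
```python
from h import *
import pickle
im2,c2=shot("wrist","w21");pickle.dump((im2,c2),open("w21.pkl","wb"));s=readout.sense();print(s['tcp_pos'],s['t'])
im,c=pickle.load(open("w20.pkl","rb"))
b=lambda i:np.clip(cv2.resize(i[0:290],(580,300),interpolation=cv2.INTER_CUBIC).astype(float)*1.4,0,255).astype(np.uint8)
cv2.imwrite("pics/m.png",np.vstack([b(im),b(im2)])[:,:,::-1])
```

```text
[488.32168981  93.16839675 286.82279919] 46.525
```

View pics/m.png

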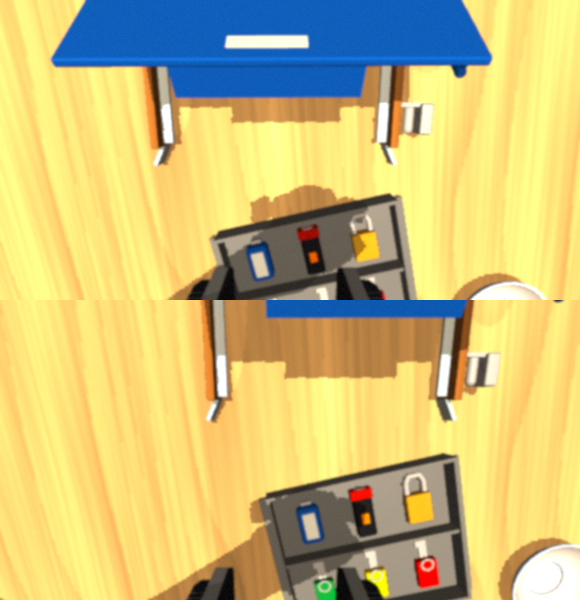

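m.png (w20 above, w21 below, scaled) shows the rail front ends at (172,143) and (377,143) in w20, and (229,98) and (437,98) in w21. The cover's front edge runs from (55,62) to (490,62) with the white mark at (267,42). Everything is in its compartment.

Run:
```python
from h import *
import pickle
A,B=[pickle.load(open(f,"rb")) for f in("w20.pkl","w21.pkl")]
k=560/580
def ref(im,seed,r=9):
    """strong corners near seed"""
    g=cv2.cvtColor(im,cv2.COLOR_RGB2GRAY);m=np.zeros_like(g);cv2.circle(m,tuple(int(round(x)) for x in seed),r,255,-1)
    p=cv2.goodFeaturesToTrack(g,3,.2,4,mask=m);return np.round(p[:,0],1).tolist()
for nm,a,b in(("L rail",(172,143),(229,98)),("R rail",(377,143),(437,98)),("L out",(152,147),(206,97)),("R out",(399,147),(463,98))):
    a=np.array(a)*k;b=np.array(b)*k
    print(nm,a.round(1),ref(A[0],a),b.round(1),ref(B[0],b));print("  tri",tri([A[1],B[1]],[a,b]).round(1),"z28",plane(A[1],a,28)[0].round(1),plane(B[1],b,28)[0].round(1),"z48",plane(A[1],a,48)[0].round(1),plane(B[1],b,48)[0].round(1))
h=cv2.cvtColor(A[0],cv2.COLOR_RGB2HSV)
m=((h[:,:,0]>95)&(h[:,:,0]<125)&(h[:,:,1]>150)).astype(np.uint8)
# wall lines: brown strong saturation
w=((h[:,:,1]<60)&(h[:,:,2]>90)).astype(np.uint8)
cs,_=cv2.findContours(w,cv2.RETR_EXTERNAL,cv2.CHAIN_APPROX_NONE)
for q in cs:
    if cv2.contourArea(q)>60: 
        r=cv2.minAreaRect(q);print("white",np.round(r[0],1),np.round(r[1],1),cv2.boundingRect(q))
# blue lower-edge of the plate: lowest blue row left/right of the lip
for u in(70,90,110,140,370,400,440,460): 
    v=np.nonzero(m[:,u])[0]; print(u,v.max() if len(v) else None,end="; ")
```

```text
L rail [166.1 138.1] [[159.0, 137.0], [166.0, 137.0], [174.0, 138.0]] [221.1  94.6] [[218.0, 92.0], [223.0, 96.0], [214.0, 95.0]]
  tri [438.5 175.6  35.9] z28 [435.3 176.3  28. ] [438.2 174.5  28. ] z48 [441.3 177.8  48. ] [440.9 174.   48. ]
R rail [364.  138.1] [[368.0, 139.0], [371.0, 136.0], [365.0, 136.0]] [421.9  94.6] [[430.0, 92.0], [423.0, 91.0], [414.0, 95.0]]
  tri [651.9 156.8  24.5] z28 [650.9 157.5  28. ] [650.7 156.6  28. ] z48 [646.3 159.8  48. ] [643.1 156.9  48. ]
L out [146.8 141.9] [[153.0, 141.0]] [198.9  93.7] [[207.0, 95.0]]
  tri [418.6 176.1  44.3] z28 [413.5 174.   28. ] [414.9 177.5  28. ] z48 [420.5 175.6  48. ] [418.7 176.8  48. ]
R out [385.2 141.9] [[383.0, 141.0]] [447.   94.6] [[438.0, 95.0], [448.0, 90.0], [445.0, 95.0]]
  tri [667.2 154.6  51.1] z28 [674.  151.3  28. ] [677.3 154.3  28. ] z48 [668.3 153.9  48. ] [668.4 154.8  48. ]
white [239.2 335.4] [46.1 13.7] (229, 314, 31, 39)
white [284.  304.5] [47.1 91. ] (238, 273, 87, 63)
white [491.  303.1] [81.6 69. ] (442, 272, 90, 76)
white [369.8 284.3] [48.1 41.5] (348, 259, 45, 49)
white [250.4 255.7] [24.6 12.9] (242, 243, 18, 26)
white [230.1 239.5] [26. 49.] (204, 223, 49, 34)
white [363.5 259.8] [130.2  65.5] (330, 191, 74, 130)
white [153.5 150.5] [ 4.6 19.1] (149, 142, 10, 18)
white [376.8 149.6] [19.6  5. ] (372, 141, 11, 18)
white [402.5 114. ] [28. 29.] (388, 100, 30, 29)
white [160.  100.9] [74.9 11.7] (152, 64, 16, 75)
white [370.4 100.4] [10.8 75.5] (363, 63, 15, 76)
white [257.  40.] [12. 80.] (217, 34, 81, 13)
70 62; 90 62; 110 62; 140 62; 370 62; 400 61; 440 70; 460 61;
```

Run:
```python
from h import *
print(go([596.8,-125.2,120],TA), readout.sense()['joint_positions'].round(2))
```

```text
(array([-208.7,  126.2,  166.7]), np.float64(-0.229)) [ 0.09  0.34 -0.45  1.74  0.16  1.09 -0.49]
```

Request:
{"api": "servo_tool", "payload": {
  "travel": [
    [-209, 126, 167],
    [-209, 126, 167],
    [-209, 126, 167],
    [-209, 126, 167],
    [-209, 126, 167],
    [-209, 126, 167],
    [-209, 126, 167],
    [-209, 126, 167]
  ],
  "turn": [-0.229, -0.229, -0.229, -0.229, -0.229, -0.229, -0.229, -0.229],
  "grip": [0.6, 0.6, 0.6, 0.6, 0.6, 0.6, 0.6, 0.6]
}}

```text
t: 47.52
tcp_pos: [595.6, -124.3, 120.6]
orientation: [2.051, 2.378, 0.004]
ft_force: [0.4, -1.2, 0.9]
opening: 51.5
gripper_force: 0.0
```

Run:
```python
from h import *
s=readout.sense();print(s['tcp_pos'],s['t']);im,c=shot("wrist","w22")
h=cv2.cvtColor(im,cv2.COLOR_RGB2HSV).astype(int);m=((h[:,:,1]>235)&(h[:,:,0]>8)&(h[:,:,0]<26)&(h[:,:,2]>40)).astype(np.uint8)
cs,_=cv2.findContours(m,cv2.RETR_EXTERNAL,cv2.CHAIN_APPROX_NONE)
for q in cs:
    if cv2.contourArea(q)>150: r=cv2.minAreaRect(q);print(np.round(r,1) if 0 else r, plane(c,r[0],50)[0].round(1), plane(c,r[0],14)[0].round(1))
for n in("red","yellow","green"): pick(n,seed=place(n),im=im,c=c)
print(go([596.8,-125.2,12],TA))
```

```text
[ 595.63811878 -124.26864627  120.58348455] 47.525
((276.0, 201.0), (90.0, 40.0), 90.0) [ 594.3 -113.5   50. ] [ 595.9 -123.1   14. ]
red grasp [648.9 -45.2] ang 98.5 size [24.8 34.8]
yellow grasp [588.3 -54.3] ang 96.5 size [23.4 35.6]
green grasp [526.3 -63.3] ang 95.8 size [23.4 34.1]
(array([ -0.8,   1. , 108.7]), np.float64(0.002))
```

Request:
{"api": "servo_tool", "payload": {
  "travel": [
    [0, 0, 50],
    [0, 0, 90],
    [0, 0, 105],
    [0, 0, 108],
    [0, 0, 108]
  ],
  "turn": [0, 0, 0, 0, 0],
  "grip": [0.6, 0.6, 0.6, 0.6, 0.6]
}}

```text
t: 48.2
tcp_pos: [596.1, -126.5, 13.0]
orientation: [2.054, 2.374, 0.003]
ft_force: [0.7, 0.1, 0.5]
opening: 51.1
gripper_force: 0.0
```

Request:
{"api": "servo_tool", "payload": {
  "travel": [
    [0, 0, 0],
    [0, 0, 0],
    [0, 0, 0],
    [0, 0, 0],
    [0, 0, 0]
  ],
  "turn": [0, 0, 0, 0, 0],
  "grip": [0, 0, 0, 0, 0],
  "grip_force": 70
}}

```text
t: 48.82
tcp_pos: [596.1, -126.8, 12.7]
orientation: [2.056, 2.372, 0.003]
ft_force: [-0.0, 0.6, 6.1]
opening: 10.8
gripper_force: 69.5
```

Run:
```python
from h import *
s=readout.sense();print(s['opening'],s['gripper_force'],s['tcp_pos'],s['ft_force'],s['torque'])
M=np.array([544,165.5]);ya=np.radians(85);y=np.array([np.cos(ya),np.sin(ya)])
for d in(-34,-160,-200,-234):print(d,(M+y*d).round(1),go([*(M+y*d),s['tcp_pos'][2]],ya))
```

```text
10.830272107887627 69.48616862297058 [ 596.05437772 -126.75653707   12.68009556] [-7.20020747e-04  6.14060885e-01  6.10187369e+00] [ 0.02648236  0.01989426 -0.34650779]
-34 [541.  131.6] (array([ 2.636e+02, -1.770e+01, -2.000e-01]), np.float64(0.23))
-160 [530.1   6.1] (array([140.9, -46.5,  -0.2]), np.float64(0.23))
-200 [526.6 -33.7] (array([101.9, -55.6,  -0.2]), np.float64(0.23))
-234 [523.6 -67.6] (array([ 68.8, -63.3,  -0.2]), np.float64(0.23))
```

Request:
{"api": "servo_tool", "payload": {
  "travel": [
    [4, -4, 0],
    [12, -11, 0],
    [22, -20, 0],
    [32, -30, 0],
    [42, -40, 0],
    [52, -49, 0],
    [60, -57, 0],
    [65, -61, 0],
    [67, -63, 0],
    [67, -63, 0],
    [67, -63, 0]
  ],
  "turn": [0.015, 0.04, 0.075, 0.11, 0.145, 0.18, 0.21, 0.225, 0.23, 0.23, 0.23],
  "grip": [0, 0, 0, 0, 0, 0, 0, 0, 0, 0, 0]
}}

```text
t: 50.2
tcp_pos: [525.1, -71.8, 12.6]
orientation: [2.315, 2.116, 0.003]
ft_force: [2.7, -3.9, 7.0]
opening: 10.5
gripper_force: 69.6
```

```bash
cat > cs.py <<'E'
from h import *
M=np.array([544,165.5]);ya=np.radians(85);Y=np.array([np.cos(ya),np.sin(ya)]);X=np.array([Y[1],-Y[0]])
def inc(P): d=np.array(P)[:2]-M; return np.round([d@X,d@Y],1)
E
python3 - <<'E'
from cs import *
s=readout.sense();print(s['opening'],s['gripper_force'],s['tcp_pos'],s['ft_force'],"case xy",inc(s['tcp_pos']),go([0,0,0],ya)[1])
im,c=shot("wrist","w23")
# tray back corners: grey rim seen? use items as proxies
h=cv2.cvtColor(im,cv2.COLOR_RGB2HSV).astype(int)
dark=((h[:,:,2]<60)|(h[:,:,1]<75)).astype(np.uint8);dark[:,:60]=0
np.save("d.npy",dark)
cs,_=cv2.findContours(cv2.morphologyEx(dark,cv2.MORPH_OPEN,np.ones((3,3))),cv2.RETR_EXTERNAL,cv2.CHAIN_APPROX_NONE)
for q in cs:
    if cv2.contourArea(q)>400: print(cv2.boundingRect(q),cv2.contourArea(q))
for n in("yellow","green","red","torch","tape","padlock"):
    o=np.array([541.+0,0]);sd=s['tcp_pos'][:2]+X*PL[n][0]+Y*(PL[n][1]+123+1.6);print(n,sd.round(1));pick(n,seed=sd,im=im,c=c,rad=30)
E
```

```text
10.47010012559102 69.60154294967651 [525.06228333 -71.83518061  12.61358754] [ 2.69533059 -3.94313753  6.99668011] case xy [   1.8 -238.1] -0.003
(60, 258, 500, 162) 43079.0
(60, 0, 500, 192) 94298.0
yellow [531.2  -2. ]
yellow grasp [533.7   0.6] ang 82.9 size [23.8 36.1]
green [469.4   3.4]
green grasp [470.8   6.9] ang 84.1 size [24.5 35.2]
red [592.9  -7.4]
red grasp [594.3  -5. ] ang 84.6 size [27.  35.9]
torch [539.1  88.2]
torch not seen
tape [477.6  97.5]
tape not seen
padlock [600.4  78.3]
padlock not seen
```

Request:
{"api": "servo_tool", "payload": {
  "travel": [
    [3, -0.5, 0],
    [10, -1, 0],
    [20, -1.5, 0],
    [30, -2, 0],
    [40, -2, 0],
    [50, -2, 0],
    [60, -2, 0],
    [68, -2, 0],
    [72, -2, 0],
    [72, -2, 0]
  ],
  "turn": [0, 0, 0, 0, 0, 0, 0, 0, 0, 0],
  "grip": [0, 0, 0, 0, 0, 0, 0, 0, 0, 0]
}}

```text
t: 51.5
tcp_pos: [527.2, -2.0, 12.6]
orientation: [2.315, 2.117, -0.006]
ft_force: [-0.4, -7.4, 10.9]
opening: 11.1
gripper_force: 70.1
```

Run:
```python
from cs import *
s=readout.sense();print(s['opening'],s['gripper_force'],s['ft_force'].round(1),s['torque'].round(2),"case xy",inc(s['tcp_pos']),go([0,0,0],ya)[1])
```

```text
11.131941028172609 70.09218335151672 [-0.4 -7.4 10.9] [-1.15  0.09 -0.05] case xy [  -2.1 -168.3] -0.002
```

Request:
{"api": "servo_tool", "payload": {
  "travel": [
    [3, 0.5, 0],
    [10, 1, 0],
    [20, 2, 0],
    [30, 2, 0],
    [40, 2, 0],
    [50, 2, 0],
    [60, 2, 0],
    [68, 2, 0],
    [70, 2, 0],
    [70, 2, 0]
  ],
  "turn": [0, 0, 0, 0, 0, 0, 0, 0, 0, 0],
  "grip": [0, 0, 0, 0, 0, 0, 0, 0, 0, 0]
}}

```text
t: 52.75
tcp_pos: [535.2, 66.9, 12.6]
orientation: [2.315, 2.117, -0.007]
ft_force: [-0.8, -8.1, 11.6]
opening: 10.7
gripper_force: 70.2
```

Run:
```python
from cs import *
s=readout.sense();print(s['opening'],s['gripper_force'],s['ft_force'].round(1),s['torque'].round(2),"case xy",inc(s['tcp_pos']),go([0,0,0],ya)[1])
```

```text
10.740934355542738 70.18924355506897 [-0.8 -8.1 11.6] [-1.27  0.07 -0.03] case xy [ -0.2 -99. ] -0.002
```

Request:
{"api": "servo_tool", "payload": {
  "travel": [
    [3, 0, 0],
    [10, 0, 0],
    [20, 0, 0],
    [30, 0, 0],
    [40, 0, 0],
    [50, 0, 0],
    [56, 0, 0],
    [60, 0, 0],
    [60, 0, 0]
  ],
  "turn": [0, 0, 0, 0, 0, 0, 0, 0, 0],
  "grip": [0, 0, 0, 0, 0, 0, 0, 0, 0]
}}

```text
t: 53.88
tcp_pos: [540.5, 126.5, 12.6]
orientation: [2.315, 2.116, -0.008]
ft_force: [0.1, -7.8, 11.3]
opening: 10.9
gripper_force: 70.3
```

Request:
{"api": "servo_tool", "payload": {
  "travel": [
    [1, 0, 0],
    [2, 0, 0],
    [3, 0, 0],
    [4, 0, 0],
    [4, 0, 0]
  ],
  "turn": [0, 0, 0, 0, 0],
  "grip": [0, 0, 0, 0, 0]
}}

```text
t: 54.5
tcp_pos: [540.5, 126.9, 12.6]
orientation: [2.315, 2.112, -0.014]
ft_force: [-1.6, -12.6, 13.4]
opening: 10.6
gripper_force: 70.6
```

Run:
```python
from cs import *
s=readout.sense();print(s['opening'],s['gripper_force'],s['ft_force'].round(1),s['torque'].round(2),"case xy",inc(s['tcp_pos']),go([0,0,0],ya)[1])
```

```text
10.647297615266544 70.59414982795715 [ -1.6 -12.6  13.4] [-2.15  0.22  0.04] case xy [ -0.1 -38.7] -0.004
```

Request:
{"api": "servo_tool", "payload": {
  "travel": [
    [1, 0, 0],
    [2, 0, 0],
    [3, 0, 0],
    [3, 0, 0],
    [3, 0, 0]
  ],
  "turn": [0, 0, 0, 0, 0],
  "grip": [0, 0, 0, 0, 0]
}}

```text
t: 55.12
tcp_pos: [540.5, 126.9, 12.6]
orientation: [2.316, 2.109, -0.02]
ft_force: [-2.0, -17.0, 14.5]
opening: 10.8
gripper_force: 70.9
```

Run:
```python
from cs import *
s=readout.sense();print(s['opening'],s['gripper_force'],s['ft_force'].round(1),s['torque'].round(2),"case xy",inc(s['tcp_pos']),go([0,0,0],ya)[1])
im,c=shot("wrist","w24");cv2.imwrite("pics/s24.png",viewer.camera("scene")[:,:,::-1])
h=cv2.cvtColor(im,cv2.COLOR_RGB2HSV)
# keys relative to TCP (tray frame check)
for n in("yellow","green","red"):
    sd=s['tcp_pos'][:2]+X*PL[n][0]+Y*(PL[n][1]+124.6);r=pick(n,seed=sd,im=im,c=c,rad=30)
    if r:print(inc(r[0])-inc(s['tcp_pos']),"exp",PL[n][0],PL[n][1]+124.6)
```

```text
10.832136131389927 70.91178059577942 [ -2.  -17.   14.5] [-2.96  0.11  0.05] case xy [ -0.1 -38.7] -0.006
yellow grasp [548.8 199.8] ang 83.3 size [23.9 36. ]
[ 1.9 73.2] exp 0 70.1
green grasp [486.6 205.5] ang 84.7 size [26.2 35. ]
[-60.5  73.6] exp -62 70.1
red grasp [609.6 194.4] ang 84.7 size [27.  35.7]
[62.9 73.2] exp 62 70.1
```

Run:
```python
from cs import *
im,c=shot("wrist","w25");K,R,o=c
def proj(p):
    q=K@(R.T@(np.array(p)-o));return q[:2]/q[2]
W=lambda x,y,z:[*(M+X*x+Y*y),z]
hs=cv2.cvtColor(im,cv2.COLOR_RGB2HSV)
for x,z in((-60,36),(60,36),(-121,48),(121,48),(-112,28),(112,28)):
    print("x",x,"z",z)
    for y in np.arange(-14,14,2):
        u,v=proj(W(x,y,z)).round().astype(int)
        if 0<=u<560 and 0<=v<420: print(f"{y:.0f}:{tuple(int(a) for a in hs[v,u])}",end=" ")
    print()
```

```text
x -60 z 36
-14:(22, 136, 223) -12:(22, 136, 223) -10:(22, 136, 222) -8:(23, 136, 222) -6:(23, 137, 222) -4:(23, 136, 222) -2:(23, 136, 222) 0:(23, 134, 222) 2:(21, 103, 188) 4:(18, 49, 147) 6:(18, 49, 105) 8:(13, 38, 47) 10:(20, 33, 47) 12:(19, 48, 127) 
x 60 z 36
-14:(22, 137, 222) -12:(24, 132, 222) -10:(23, 134, 223) -8:(23, 134, 221) -6:(23, 136, 222) -4:(23, 136, 222) -2:(23, 136, 222) 0:(22, 137, 221) 2:(19, 57, 148) 4:(18, 52, 143) 6:(20, 45, 51) 8:(19, 43, 47) 10:(15, 43, 47) 12:(18, 48, 143) 
x -121 z 48

x 121 z 48

x -112 z 28

x 112 z 28
```

The stop is solid: 17 N with no further advance. The tray's near edge is within about 2 mm of where it should be when home, and it sits square. I'll relax the push, release and rise.

Request:
{"api": "servo_tool", "payload": {
  "travel": [
    [-2, 0, 0],
    [-5, 0, 0],
    [-5, 0, 0],
    [-5, 0, 0],
    [-5, 0, 0],
    [-5, 0, -20],
    [-5, 0, -70],
    [-5, 0, -120],
    [-5, 0, -180],
    [-5, 0, -180],
    [-5, 0, -180]
  ],
  "turn": [0, 0, 0, 0, 0, 0, 0, 0, 0, 0, 0],
  "grip": [0, 0, 0.5, 0.5, 0.5, 0.5, 0.5, 0.5, 0.5, 0.5, 0.5]
}}

```text
t: 56.65
tcp_pos: [539.6, 134.0, 190.9]
orientation: [-2.314, -2.124, 0.002]
ft_force: [-0.5, 1.0, -0.3]
opening: 42.9
gripper_force: 0.0
```

Run:
```python
from cs import *
s=readout.sense();print(s['tcp_pos'],s['t'],inc(s['tcp_pos']),go([0,0,0],ya)[1]);im,c=shot("wrist","w26");K,R,o=c
def proj(p):
    q=K@(R.T@(np.array(p)-o));return q[:2]/q[2]
W=lambda x,y,z:[*(M+X*x+Y*y),z]
hs=cv2.cvtColor(im,cv2.COLOR_RGB2HSV)
for x,z in((-60,36),(60,36),(-121,48),(121,48),(-112,28),(112,28)):
    print("x",x,"z",z)
    for y in np.arange(-8,11,2):
        u,v=proj(W(x,y,z)).round().astype(int)
        if 0<=u<560 and 0<=v<420: print(f"{y:.0f}:{tuple(int(a) for a in hs[v,u])}",end=" ")
    print()
w=((hs[:,:,1]<60)&(hs[:,:,2]>140)).astype(np.uint8)
cs,_=cv2.findContours(w,cv2.RETR_EXTERNAL,cv2.CHAIN_APPROX_NONE)
for q in cs:
    if cv2.contourArea(q)>150: r=cv2.minAreaRect(q);print("white",np.round(r[0],1),np.round(r[1],1))
b=((hs[:,:,0]>95)&(hs[:,:,0]<125)&(hs[:,:,1]>150)).astype(np.uint8)
for u in(100,150,275,400,450):
    v=np.nonzero(b[:230,u])[0]; print(u,v.max() if len(v) else None,end="; ")
for n in NAMES:
    r=pick(n,seed=M+X*PL[n][0]+Y*(PL[n][1]+89),im=im,c=c,rad=30)
```

```text
[539.55996055 134.03602954 190.94969241] 56.65 [ -1.7 -31.7] 0.002
x -60 z 36
-8:(21, 137, 196) -6:(21, 141, 195) -4:(22, 141, 194) -2:(22, 138, 196) 0:(21, 132, 193) 2:(20, 89, 158) 4:(18, 52, 138) 6:(17, 49, 83) 8:(19, 50, 56) 10:(18, 49, 131) 
x 60 z 36
-8:(22, 137, 195) -6:(22, 136, 195) -4:(22, 138, 194) -2:(22, 137, 196) 0:(22, 133, 191) 2:(18, 58, 137) 4:(18, 49, 124) 6:(21, 47, 71) 8:(19, 47, 87) 10:(17, 51, 130) 
x -121 z 48
-8:(17, 154, 196) -6:(17, 156, 196) -4:(17, 160, 194) -2:(16, 169, 167) 0:(14, 202, 168) 2:(14, 203, 170) 4:(14, 200, 170) 6:(14, 200, 168) 8:(14, 200, 171) 10:(14, 203, 170) 
x 121 z 48
-8:(24, 133, 193) -6:(24, 133, 194) -4:(24, 133, 194) -2:(24, 131, 187) 0:(15, 194, 162) 2:(14, 206, 167) 4:(14, 204, 165) 6:(14, 202, 167) 8:(14, 199, 169) 10:(14, 200, 167) 
x -112 z 28
-8:(15, 148, 107) -6:(17, 124, 84) -4:(16, 96, 69) -2:(18, 54, 57) 0:(19, 47, 60) 2:(36, 9, 141) 4:(70, 8, 198) 6:(69, 9, 199) 8:(70, 8, 198) 10:(75, 8, 198) 
x 112 z 28
-8:(22, 99, 90) -6:(20, 68, 68) -4:(21, 45, 57) -2:(24, 43, 60) 0:(22, 47, 60) 2:(20, 24, 127) 4:(48, 13, 193) 6:(51, 13, 199) 8:(51, 13, 199) 10:(53, 10, 199) 
white [531.5 353. ] [72. 55.]
white [470.6 116.7] [13.3 38.6]
white [452.  115.5] [37. 22.]
white [141.4 121.6] [49.8 11.3]
white [411.7 120.3] [12.1 50.6]
white [277.5   2. ] [  4. 133.]
100 32; 150 84; 275 84; 400 85; 450 32; red grasp [610.  193.4] ang 85.2 size [24.2 33.1]
green grasp [486.5 204.6] ang 82.8 size [22.3 33. ]
yellow grasp [548.7 198.6] ang 84.8 size [23.9 33.2]
padlock not seen
tape grasp [491.  277.1] ang 175.1 size [14.1 47.2]
torch not seen
```

Run:
```python
from cs import *
import pickle
for f,u in(("w20.pkl",(257,40)),):
    im,c=pickle.load(open(f,"rb"));o,d=ray(c,u);d=d[0]
    # circle about hinge (My=180,z=50): along 165 cos, +6 normal
    best=[]
    for th in np.arange(.6,1.4,.02):
        y=180-165*np.cos(th)+6*np.sin(th);z=50+165*np.sin(th)+6*np.cos(th)
        P=o+d*((z-o[2])/d[2]);best.append((abs(inc(P)[1]-y),th,y,z,inc(P)))
    print(min(best,key=lambda b:b[0]))
for th in(1,.8,.6,.4,.2,.1,0):
    # edge mark pos in M frame
    print(th,round(180-165*np.cos(th)+6*np.sin(th),1),round(50+165*np.sin(th)+6*np.cos(th),1))
```

```text
(np.float64(1.3944944806281256), np.float64(0.8800000000000002), np.float64(79.49449448062812), np.float64(180.99482188352144), array([-1.7, 78.1]))
1 95.9 192.1
0.8 69.3 172.5
0.6 47.2 148.1
0.4 30.4 119.8
0.2 19.5 88.7
0.1 16.4 72.4
0 15.0 56.0
```

Same-image check: the tray's edge is about 3.2 mm inside the mouth, where 4 mm would be exactly home, so the tray is home. Now shut the fingers and go above the white mark.

Request:
{"api": "servo_tool", "payload": {
  "travel": [
    [0, 0, -50],
    [0, 0, -65],
    [10, 0, -65],
    [60, 0, -65],
    [110, 0, -65],
    [122, 0, -65],
    [122, 0, -65],
    [122, 0, -65],
    [122, 0, -65]
  ],
  "turn": [0, 0, 0, 0, 0, 0, 0, 0, 0],
  "grip": [0, 0, 0, 0, 0, 0, 0, 0, 0]
}}

```text
t: 57.82
tcp_pos: [551.2, 253.4, 256.3]
orientation: [2.317, 2.12, -0.001]
ft_force: [0.5, 1.3, 0.3]
opening: -0.0
gripper_force: 0.0
```

Run:
```python
from cs import *
s=readout.sense();print(s['tcp_pos'],s['opening'],s['t'],inc(s['tcp_pos']),s['ft_force'].round(1))
```

```text
[551.21207905 253.35167282 256.27513795] -0.006131166883938377 57.825 [-0.5 88.1] [0.5 1.3 0.3]
```

Request:
{"api": "servo_tool", "payload": {
  "travel": [
    [0, 0, 40],
    [0, 0, 70],
    [-5, 0, 84],
    [-11, 0, 94],
    [-22, 0, 107],
    [-34, 0, 118],
    [-44, 0, 133],
    [-53, 0, 146],
    [-60, 0, 162],
    [-65, 0, 175],
    [-65, 0, 175]
  ],
  "turn": [0, 0, 0, 0, 0, 0, 0, 0, 0, 0, 0],
  "grip": [0, 0, 0, 0, 0, 0, 0, 0, 0, 0, 0]
}}

```text
t: 59.2
tcp_pos: [544.5, 189.3, 80.4]
orientation: [-2.315, -2.123, 0.005]
ft_force: [1.0, 0.4, 1.1]
opening: 0.2
gripper_force: 0.3
```

Run:
```python
from cs import *
s=readout.sense();print(s['tcp_pos'],s['opening'],s['t'],inc(s['tcp_pos']),s['ft_force'].round(1))
```

```text
[544.52230835 189.34545566  80.35827301] 0.18585484833627292 59.2 [-1.6 23.8] [1.  0.4 1.1]
```

Request:
{"api": "servo_tool", "payload": {
  "travel": [
    [-3, 0, 10],
    [-5, 0, 20],
    [-6, 0, 27],
    [-7, 0, 30],
    [-7, 0, 30]
  ],
  "turn": [0, 0, 0, 0, 0],
  "grip": [0, 0, 0, 0, 0]
}}

```text
t: 59.82
tcp_pos: [544.8, 184.4, 51.4]
orientation: [-2.314, -2.125, -0.002]
ft_force: [0.0, 0.5, 2.8]
opening: 0.1
gripper_force: 1.1
```

Request:
{"api": "servo_tool", "payload": {
  "travel": [
    [0, 0, 1],
    [0, 0, 2],
    [0, 0, 3],
    [0, 0, 4],
    [0, 0, 4]
  ],
  "turn": [0, 0, 0, 0, 0],
  "grip": [0, 0, 0, 0, 0]
}}

```text
t: 60.45
tcp_pos: [544.0, 182.5, 46.8]
orientation: [2.316, 2.123, -0.004]
ft_force: [-0.4, 1.5, -0.9]
opening: 0.0
gripper_force: 0.0
```

Request:
{"api": "servo_tool", "payload": {
  "travel": [
    [0, 0, 1],
    [0, 0, 2],
    [0, 0, 3],
    [0, 0, 4],
    [0, 0, 4]
  ],
  "turn": [0, 0, 0, 0, 0],
  "grip": [0, 0, 0, 0, 0]
}}

```text
t: 61.08
tcp_pos: [544.3, 182.6, 45.9]
orientation: [2.314, 2.122, -0.003]
ft_force: [-4.7, -3.3, 17.6]
opening: 0.1
gripper_force: 8.5
```

The cover now resists firmly at tip height 56 mm, so it is shut. Rise and verify.

Request:
{"api": "servo_tool", "payload": {
  "travel": [
    [0, 0, -20],
    [0, 0, -70],
    [-20, 0, -120],
    [-40, 0, -180],
    [-60, 0, -220],
    [-60, 0, -220],
    [-60, 0, -220],
    [-60, 0, -220]
  ],
  "turn": [0, 0, 0, 0, 0, 0, 0, 0],
  "grip": [0, 0, 0, 0, 0, 0, 0, 0]
}}

```text
t: 62.08
tcp_pos: [538.3, 124.4, 261.6]
orientation: [-2.312, -2.124, 0.005]
ft_force: [0.8, 0.2, -0.4]
opening: -0.2
gripper_force: 0.0
```

Run:
```python
from cs import *
s=readout.sense();print(s['tcp_pos'],s['t']);im,c=shot("wrist","w27")
hs=cv2.cvtColor(im,cv2.COLOR_RGB2HSV);w=((hs[:,:,1]<70)&(hs[:,:,2]>110)).astype(np.uint8)
cs,_=cv2.findContours(w,cv2.RETR_EXTERNAL,cv2.CHAIN_APPROX_NONE)
for q in cs:
    if cv2.contourArea(q)>150: r=cv2.minAreaRect(q);print("white",np.round(r[0],1),np.round(r[1],1),"case z56",inc(plane(c,r[0],56)[0]))
b=((hs[:,:,0]>95)&(hs[:,:,0]<125)&(hs[:,:,1]>150)).astype(np.uint8);cs,_=cv2.findContours(b,cv2.RETR_EXTERNAL,cv2.CHAIN_APPROX_NONE)
q=max(cs,key=cv2.contourArea);bb=cv2.boxPoints(cv2.minAreaRect(q));print([inc(p).tolist() for p in plane(c,bb,56)])
h=cv2.cvtColor(im,cv2.COLOR_RGB2HSV);m=((h[:,:,1]>225)&(h[:,:,0]>8)&(h[:,:,0]<24)&(h[:,:,2]>60)).astype(np.uint8)
cs,_=cv2.findContours(m,cv2.RETR_EXTERNAL,cv2.CHAIN_APPROX_NONE)
for q in cs:
    if cv2.contourArea(q)>150: r=cv2.minAreaRect(q);print("orange",np.round(r[0],1),np.round(r[1],1),inc(plane(c,r[0],32)[0]))
```

```text
[538.29208453 124.39160378 261.57732279] 62.075
white [511.3 314.8] [80.6 96.9] case z56 [ 256.5 -195.5]
white [277.5 120.5] [13. 53.] case z56 [-1. 11.]
white [429.4  60.2] [118.8  19.9] case z56 [135.2  64.3]
[[-127.4, 112.0], [129.9, 112.7], [144.2, -4.7], [-139.8, -5.7]]
orange [278. 164.] [48. 26.] [ -0.2 -34.2]
```

Run:
```python
from cs import *
im,c=shot("wrist","w28");hs=cv2.cvtColor(im,cv2.COLOR_RGB2HSV);b=(hs[:,:,0]>95)&(hs[:,:,0]<125)&(hs[:,:,1]>150)
for v in(30,60,100,112,125,130):
    u=np.nonzero(b[v,:])[0]; print(v,u.min(),u.max(),inc(plane(c,(u.min(),v),56)[0]),inc(plane(c,(u.max(),v),56)[0]))
v=np.nonzero(b[:,200])[0];print(inc(plane(c,(200,v.max()),56)[0]),readout.sense()['t'])
```

```text
30 135 427 [-127.    88.4] [130.5  89.2]
60 138 424 [-126.8   63.8] [130.7  64.5]
100 142 420 [-126.6   29.2] [131.  30.]
112 143 419 [-126.7   18.4] [131.3  19.3]
125 144 417 [-127.     6.5] [130.8   7.4]
130 145 416 [-126.5    1.9] [130.4   2.8]
[ -85.4 -205.4] 62.175
```

The cover reads an even width along its depth, so it lies flat and shut, and the grip is at the home position. Handing in.

```bash
python3 -c "
from station import finish_job
print(finish_job())"
```

```text
the job is handed in; nothing more can be done
None
```

The job is handed in, but its result was not reported: all six things are in their compartments, the tray stopped against the back of the case, and the cover measured flat and shut after the arm had lifted clear.

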